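# Build up a squared specimen pile on the drop-shape stage and close the keeper arm

### The arm

A 7-joint arm with a two-finger parallel gripper is mounted at the origin on the work surface. World frame = base frame: x ahead of the robot, y to its left, z up, the work surface at z = 0. Lengths are in mm, angles in rad, forces in N, time in s.
With the tool pointing down it reaches from about 425 to 875 mm from the base axis. Payload 8.4 kg.
Tool frame: the origin (TCP) lies at the very end of the fingers, on their centre line; the grasp point (between the pads) lies grip_point_offset behind it (grip_point_offset is the distance from the TCP to the grasp point, in mm); z points along the fingers, y is the line along which they close (so a half turn about z gives the same grasp; the last joint's range is limited). The gripper opens to 87 mm and grips with 3 to 60 N. Pads are 19 mm wide; open, the fingers measure 117 mm over their backs; the gripper's body (75 mm by 190 mm) begins 51 mm behind the grasp point.
Start: joints at [-0.099, 0.333, 0.04, 1.465, -0.013, 1.343, -0.059], TCP at [649.971, -0.012, 197.946] pointing down, gripper open.
Joint ranges: [-2.58, 2.58], [-0.38, 2.09], [-1.3, 1.39], [0.25, 2.4], [-1.5, 4.64], [0.08, 2.09], [-2.65, 2.65]. Speed limits (rad/s): [2.22, 2.22, 2.79, 2.79, 3.14, 3.14, 3.14].

### API

Orientations are given as a unit quaternion [x, y, z, w].
In Python, from cell import read_state, capture, calibration, job_done, grip_point_offset gives the robot as it stands. The module is installed in compiled form; this text tells all that it offers.
- The arm moves only by the tool drive_tool, never from a script. Its argument "targets" is a list of rows, each an object of numbers: "x", "y", "z": the shift along the tool's x, y, z normalised to -1 to 1, where 1 is 12 cm; "turn": the turn about the tool's z normalised to -1 to 1, where 1 is 180 degrees. A call has 1 to 12 rows; each row shifts and turns the commanded pose from where the row before left it, along the tool's axes as they then stand; what a row does not reach is not made up. A row lasts 1/10 s, in which the tool goes at most 50 mm and 8.59 degrees, less where a joint would pass 70% of its speed; a pose out of reach is approached as far as the arm can. A call with a number of a shift or a turn outside -1 to 1 is refused whole. A call with a gripper value outside its range is refused whole. "claw" is the closure, from 0 (fully open) to 1 (shut), set as the call begins (left out, the last holds). The fingers move at their own pace and stop on an object; the grip force is fixed at half the most. Time passes only in rows, so rows that do not move let the fingers close. It gives the time, the measured TCP pose, the force, the opening and the grip force at its end, in the units of the state.
- read_state(): the state, without advancing time (a new reading comes with each control period).
- capture(name): name is "scene" or "side" or "wrist"; returns the picture (420x560x3 uint8, blue, green, red); there is no depth.
- calibration(name): a dict with "fx", "fy", "cx", "cy" (pixels), "T" (4x4, takes a point from camera to world coordinates). Camera axes: x right, y down, z forward; pixel columns grow to the right and rows downward; lengths in mm; the calibration is good to about 2 mm. The wrist camera is an equidistant fisheye: a pixel r from the principal point sees the ray r / f radians off the axis. A picture is of the moment at which its call begins: read the wrist's pose just before it. calibration takes no time and is no camera call; for the wrist camera it gives the pose at the moment of the call.
- job_done(): hands the job in; it is judged then, once.
The state is a dict: "time_s": time; "joint_pos": joint angles; "joint_vel": joint speeds; "tau": joint torques, N m; "ee_pos": TCP position; "tcp_rot": TCP orientation; "ft_force": force on the tool from outside, world axes, zero at the start; "wrist_torque": the same for the moment, N m; "grip_width": opening from 0.0 (shut) to 1.0 (fully open); "grasp_force": force on a finger pad.
Only numpy, scipy, OpenCV 4.12 (cv2) and the standard library are available. Lean on these libraries where they do the work, as an engineer would, in place of code of your own. Each camera call takes 0.05 s, during which the arm holds its last target. There are 200 camera calls.

### The job

Build up the specimen on the black stage: lay the thick spacer plate flat inside the white outlined rectangle, the thin spacer squarely on top of it, and then the specimen plate on top with its round pad upward, setting each down gently without dropping it, so that the three make one pile with its edges in line. Then take the keeper arm by its upright pin and swing it across the top of the pile until it stops, without disturbing the pile. Leave the jar, the dish and the mouse where they are.

Things in the scene. Friction and masses are not known exactly. Their poses are not given: they have to be found in the camera images.
- stage: Fixed black stage, 180 (x) by 150 (y) mm, top 40 mm above the bench; four steel screw heads 12 mm tall at x +-78, y +-62 mm. Origin under its centre at bench level. x points to world +x within 0.25 rad; the pile's long edges run along it. The keeper's pivot post (18 mm across at its cap, top 51 mm above the stage's top) stands at x 40, y +50 mm.
- stage_mark (a point): Centre of the white outlined rectangle on the stage's top face, where the pile's centre belongs (40 mm above the bench). The outline is about 108 by 67 mm, its long side along the stage's x axis, just larger than a plate.
- thick_spacer: Loose bare aluminium plate 100 (x) by 60 (y) by 18 (z) mm, four small dark bores at its corners, about 0.29 kg. Origin at the centre of its underside. It lies flat on the bench.
- thin_spacer: Loose bare aluminium plate 100 (x) by 60 (y) by 10 (z) mm, two small dark bores, one in the middle of each short end, about 0.16 kg. Origin at the centre of its underside. It lies flat on the bench.
- specimen: Loose bare aluminium specimen plate 100 (x) by 60 (y) by 8 (z) mm with a raised round pad (dark coated steel, 42 mm across, 4 mm high) in the middle of its upper face and no bores, about 0.14 kg. Origin at the centre of its underside. It lies flat on the bench, pad up.
- keeper (a joint): Angle (rad) of the keeper arm about its vertical pivot at stage x 40, y +50 mm. 0: arm along the stage's +x, clear of the pile; grows clockwise from above to the stop at 1.571, arm along -y across the pile's end. Arm 12 mm wide, 5 thick, underside 41 mm above the stage's top, 5 above a finished pile's top plate. Light friction (0.4 N at the pin), stays where left.
- keeper_pin (a point): Top centre of the upright round pin (14 mm diameter, 34 mm tall, standing on the keeper arm's upper face) by which the arm is swung; 100 mm from the pivot's axis, 80 mm above the stage's top.
- jar: Amber jar with a white cap, 64 mm across, 90 mm tall; bystander. Origin under its centre.
- dish: Round shallow open glass dish, 90 mm across, 16 mm tall; bystander. Origin under its centre.
- mouse: Black computer mouse, about 80 by 62 by 35 mm; bystander. Origin at its underside.
There are look-alikes about, which are no part of the job. What is shaped like the specimen but orange is not meant. Leave any yellow look-alike of the thick_spacer alone.

How it is judged (in metres and radians):
On the way, in this order (a step that is already met when the one before it is completed fails the run):
1. the thick spacer lies flat and released inside the outline on the stage (horizontal distance between thick_spacer and stage_mark below 0.008 m and z of thick_spacer in the frame of stage_mark between -0.0035 and 0.0035 m and angle between the x axis of thick_spacer and the x axis of stage, either way round below 0.09 rad and angle between thick_spacer's own z axis and vertical below 0.06 rad and linear speed of thick_spacer below 0.02 m/s and contact force between the fingers and thick_spacer below 0.05 N), for 0.2 s.
2. the thin spacer lies squarely on the thick one, released (horizontal distance between thick_spacer and stage_mark below 0.008 m and z of thick_spacer in the frame of stage_mark between -0.0035 and 0.0035 m and angle between the x axis of thick_spacer and the x axis of stage, either way round below 0.09 rad and angle between each of thick_spacer, thin_spacer's own z axis and vertical below 0.06 rad and horizontal distance between thin_spacer and thick_spacer below 0.006 m and z of thin_spacer in the frame of thick_spacer between 0.0145 and 0.0215 m and angle between the x axis of thin_spacer and the x axis of thick_spacer, either way round below 0.09 rad and linear speed of thin_spacer below 0.02 m/s and contact force between the fingers and thin_spacer below 0.05 N), for 0.2 s.
3. the specimen plate lies squarely on the thin spacer, pad up, released (horizontal distance between thick_spacer and stage_mark below 0.008 m and z of thick_spacer in the frame of stage_mark between -0.0035 and 0.0035 m and angle between the x axis of thick_spacer and the x axis of stage, either way round below 0.09 rad and angle between each of thick_spacer, thin_spacer, specimen's own z axis and vertical below 0.06 rad and horizontal distance between thin_spacer and thick_spacer below 0.006 m and z of thin_spacer in the frame of thick_spacer between 0.0145 and 0.0215 m and angle between the x axis of thin_spacer and the x axis of thick_spacer, either way round below 0.09 rad and horizontal distance between specimen and thin_spacer below 0.006 m and z of specimen in the frame of thin_spacer between 0.0065 and 0.0135 m and angle between the x axis of specimen and the x axis of thin_spacer, either way round below 0.09 rad and linear speed of specimen below 0.02 m/s and contact force between the fingers and specimen below 0.05 N), for 0.2 s.
4. the keeper arm is swung home over the undisturbed pile (horizontal distance between thick_spacer and stage_mark below 0.008 m and z of thick_spacer in the frame of stage_mark between -0.0035 and 0.0035 m and angle between the x axis of thick_spacer and the x axis of stage, either way round below 0.09 rad and angle between each of thick_spacer, thin_spacer, specimen's own z axis and vertical below 0.06 rad and horizontal distance between thin_spacer and thick_spacer below 0.006 m and z of thin_spacer in the frame of thick_spacer between 0.0145 and 0.0215 m and angle between the x axis of thin_spacer and the x axis of thick_spacer, either way round below 0.09 rad and horizontal distance between specimen and thin_spacer below 0.006 m and z of specimen in the frame of thin_spacer between 0.0065 and 0.0135 m and angle between the x axis of specimen and the x axis of thin_spacer, either way round below 0.09 rad and value of joint keeper above 1.47 rad), for 0.2 s.
At the end, for the whole second after the job is handed in: Thick spacer on the stage within 8 mm of the outline's centre, thin spacer on it, specimen plate on that pad up, each within 6 mm of the one below; all flat and square within 0.09 rad (0.09 to the stage at the bottom); keeper arm within 0.1 rad of its stop; all released and at rest (all of step 4 and linear speed of each of thick_spacer, thin_spacer, specimen below 0.02 m/s and contact force between the fingers and thick_spacer below 0.05 N and contact force between the fingers and thin_spacer below 0.05 N and contact force between the fingers and specimen below 0.05 N and velocity of joint keeper between -0.05 and 0.05 rad/s); the robot touches nothing.
It fails at once if a plate is dropped or thrown (in free flight faster than 0.5 m/s) ((contact force between thick_spacer and anything else below 0.02 N and linear speed of thick_spacer above 0.5 m/s) or (contact force between thin_spacer and anything else below 0.02 N and linear speed of thin_spacer above 0.5 m/s) or (contact force between specimen and anything else below 0.02 N and linear speed of specimen above 0.5 m/s)).
It fails at once if the jar, dish or mouse is moved by more than 30 mm (distance of any of jar, dish, mouse from where it was at the start of the episode above 0.03 m).
It also fails if it takes over 67 s, if anything falls off the work surface, if the arm or the gripper's body presses on something with over 40 N, if the wrist force passes 120 N, or if a joint passes its speed limit or range.

## Working session

There is one attempt and no reset: what is moved stays moved. The work goes in short steps, Python scripts to look and compute and a tool call to move; the robot and the scene stay as the last step left them, time stands still between calls to the robot, and variables do not carry over. Pictures are saved under pics/ and viewed, at most 10 in all, crops included, and the job is handed in when it is done.

Besides the shell and the picture viewer there is one more tool, called after "Call:" as name([rows], argument=value, ...), one row to a line, values as JSON. drive_tool: Moves the arm, as the interface text tells. Scaled input: -1 to 1 covers 12 cm each way for a shift and 180 degrees each way for a turn. Its arguments: {"type":"object","properties":{"targets":{"type":"array","items":{"type":"object","properties":{"x":{"type":"number","minimum":-1,"maximum":1},"y":{"type":"number","minimum":-1,"maximum":1},"z":{"type":"number","minimum":-1,"maximum":1},"turn":{"type":"number","minimum":-1,"maximum":1}}}},"claw":{"type":"number"}},"required":["targets"]}

```bash
mkdir -p pics
python3 - <<'E'
from cell import *
import cv2,numpy as np
print(read_state(), grip_point_offset)
for n in ("scene","side","wrist"):
    c=calibration(n); print(n,{k:np.round(v,3).tolist() for k,v in c.items()})
    im=capture(n); cv2.imwrite(f"pics/{n}0.png",im)
a=cv2.imread("pics/scene0.png");b=cv2.imread("pics/side0.png")
E
```

```text
{'time_s': 0.0, 'joint_pos': array([-0.09920189,  0.33391932,  0.0398326 ,  1.46627006, -0.01339817,
        1.3432641 , -0.05849068]), 'joint_vel': array([-9.22890968e-04, -4.49849528e-04, -7.93966913e-04, -5.95292680e-05,
       -3.99526582e-04, -1.30578889e-03,  4.52072004e-04]), 'tau': array([ 1.06989024e-03, -6.56351209e+01,  1.33598529e+00, -4.03798449e+01,
       -5.97442500e-02,  4.47441044e-02,  1.62792835e-04]), 'ee_pos': array([ 6.49502979e+02, -5.16361731e-03,  1.97053869e+02]), 'tcp_rot': array([ 7.07094767e-01,  7.07118345e-01, -5.97378365e-04, -5.28591484e-04]), 'ft_force': array([-0.42731005, -0.07762334,  0.35693315]), 'wrist_torque': array([ 0.02020946, -0.02077391, -0.0167319 ]), 'grasp_force': 0.0, 'grip_width': 0.998875487941291} 18.700000000000003
scene {'fx': 435.982, 'fy': 435.982, 'cx': 274.874, 'cy': 209.865, 'T': [[-0.699, 0.419, -0.58, 1266.699], [0.715, 0.423, -0.556, 658.919], [0.013, -0.803, -0.595, 796.487], [0.0, 0.0, 0.0, 1.0]]}
side {'fx': 533.538, 'fy': 533.538, 'cx': 287.234, 'cy': 209.29, 'T': [[-0.961, -0.183, 0.207, 272.059], [-0.276, 0.647, -0.71, 1028.439], [-0.004, -0.74, -0.673, 1092.231], [0.0, 0.0, 0.0, 1.0]]}
wrist {'fx': 325.192, 'fy': 325.192, 'cx': 277.82, 'cy': 214.549, 'T': [[1.0, 0.001, -0.002, 650.018], [0.001, -0.96, -0.278, 77.324], [-0.002, 0.278, -0.96, 383.979], [0.0, 0.0, 0.0, 1.0]]}
```

View pics/scene0.png

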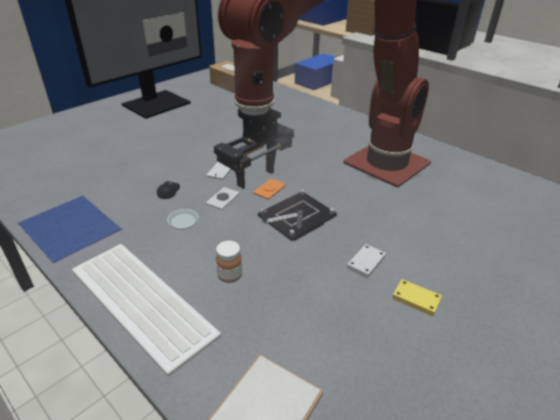

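View pics/side0.png

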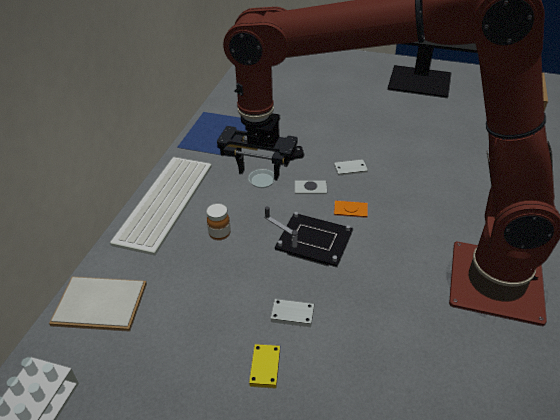

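View pics/wrist0.png

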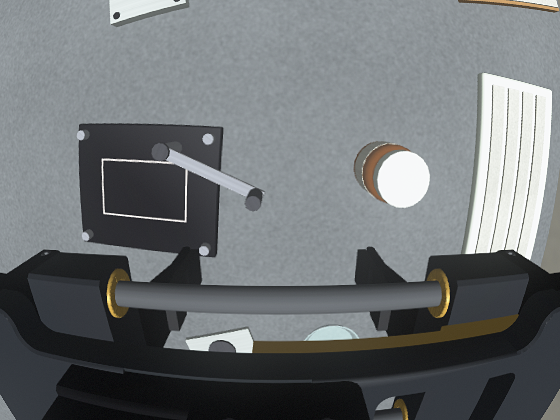

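The scene view shows: aluminium plate with 4 bores at (367,260), a yellow look-alike at (417,296), a plate with pad at (223,197), an orange look-alike at (269,188), and a plate partly hidden at (220,171). In the side view these sit at (292,311), (265,365), (311,187), (351,209) and (350,167). The keeper pin is at wrist (253,200), the post at (162,152) and the outline around (145,190).

Candidates by side-view pixel:
- **Thick spacer:** (292,311), bare metal with four bores. The one at (265,365) is yellow.
- **Thin spacer:** (350,167), two bores at the ends.
- **Specimen:** (311,187), bare with a dark pad. The one at (351,209) is orange.

I'll confirm these in one enlarged crop and measure.

```bash
cat > h.py <<'E'
from cell import *
import cv2,numpy as np
def ray(c,px,fish=False):
    px=np.atleast_2d(np.asarray(px,float)); u=(px[:,0]-c['cx'])/c['fx']; v=(px[:,1]-c['cy'])/c['fy']
    if fish:
        r=np.hypot(u,v)+1e-9; d=np.c_[u/r*np.sin(r),v/r*np.sin(r),np.cos(r)]
    else: d=np.c_[u,v,np.ones_like(u)]
    T=np.array(c['T']); return T[:3,3],d@T[:3,:3].T
def plane(c,px,z,fish=False):
    o,d=ray(c,px,fish); return o+d*((z-o[2])/d[:,2])[:,None]
def tri(views):
    A=np.zeros((3,3));b=np.zeros(3)
    for o,d in views:
        d=d/np.linalg.norm(d);P=np.eye(3)-np.outer(d,d);A+=P;b+=P@o
    p=np.linalg.solve(A,b); res=[np.linalg.norm(np.cross(d/np.linalg.norm(d),p-o)) for o,d in views]
    return p,max(res)
def bright(im,thr=150,sat=60):
    h=cv2.cvtColor(im,cv2.COLOR_BGR2HSV); return ((h[...,2]>thr)&(h[...,1]<sat)).astype(np.uint8)*255
def blobs(mask,amin=100,amax=1e9):
    cs,_=cv2.findContours(mask,cv2.RETR_EXTERNAL,cv2.CHAIN_APPROX_NONE)
    return [c for c in cs if amin<cv2.contourArea(c)<amax]
def rect_world(pts):
    (c,s,a)=cv2.minAreaRect(pts[:,:2].astype(np.float32))
    if s[0]<s[1]: s=s[::-1]; a-=90
    a=(a+90)%180-90
    return np.round(c,1),np.round(s,1),round(a,2)
E
python3 - <<'E'
from h import *
im={n:cv2.imread(f"pics/{n}0.png") for n in("scene","side","wrist")}
C={n:calibration(n) for n in im}
cen={}
for n,thr in(("scene",165),("side",165)):
    for c in blobs(bright(im[n],thr),60,1500):
        m=cv2.moments(c);p=(m['m10']/m['m00'],m['m01']/m['m00'])
        if 120<p[1]<350 and p[0]>150:
            print(n,np.round(p,1),cv2.contourArea(c),rect_world(plane(C[n],c[:,0],10)))
# outline in wrist
for c in blobs(bright(im['wrist'],150),1000,20000):
    print('wrist',c[:,0].mean(0),cv2.contourArea(c),rect_world(plane(C['wrist'],c[:,0],40,True)))
for nm,p in(("pivot",(162,152)),("pin",(253,200))):
    print(nm,plane(C['wrist'],[p],91 if nm=="pivot" else 120,True))
f=lambda n,x,y,w,h,k:cv2.resize(im[n][y:y+h,x:x+w],(w*k,h*k),interpolation=cv2.INTER_CUBIC)
a=f("side",230,140,160,140,5); b=f("side",230,280,100,110,3);c=f("scene",190,150,140,90,3)
o=np.zeros((600,800,3),np.uint8)
k=cv2.resize(a,(480,420));o[:420,:480]=k;o[:330,490:790]=b;o[330:600,380:800]=c
cv2.imwrite("pics/crop1.png",o)
E
```

```text
scene [366.3 258.5] 558.0 (array([480.1, 243.7]), array([103.2,  61.5]), 6.76)
scene [227.5 247.8] 278.0 (array([714.3, -45.5]), array([63.5, 62.9]), 15.64)
scene [182.7 220.2] 258.0 (array([ 726.5, -230.4]), array([70.5, 66.7]), -44.74)
scene [222.3 197. ] 323.5 (array([ 567.8, -240.8]), array([102.4,  60.3]), 15.13)
scene [218.  170.2] 176.0 (array([ 471.8, -374.1]), array([85.4, 60.9]), 27.53)
side [304.1 318.4] 72.5 (array([458. , 254.4]), array([34.4, 30.2]), 14.22)
side [216.4 210. ] 178.0 (array([808.9, -53.4]), array([57.8, 53.7]), 15.8)
side [352.3 164.8] 134.0 (array([ 461.3, -375.1]), array([97.1, 56.3]), 26.0)
wrist [266.25  323.138] 1590.0 (array([ 629.4, -173.1]), array([190. ,  39.6]), -0.54)
pivot [[540.77227357  53.34915588  91.        ]]
pin [[628.78681486  13.4119993  120.        ]]
```

View pics/crop1.png

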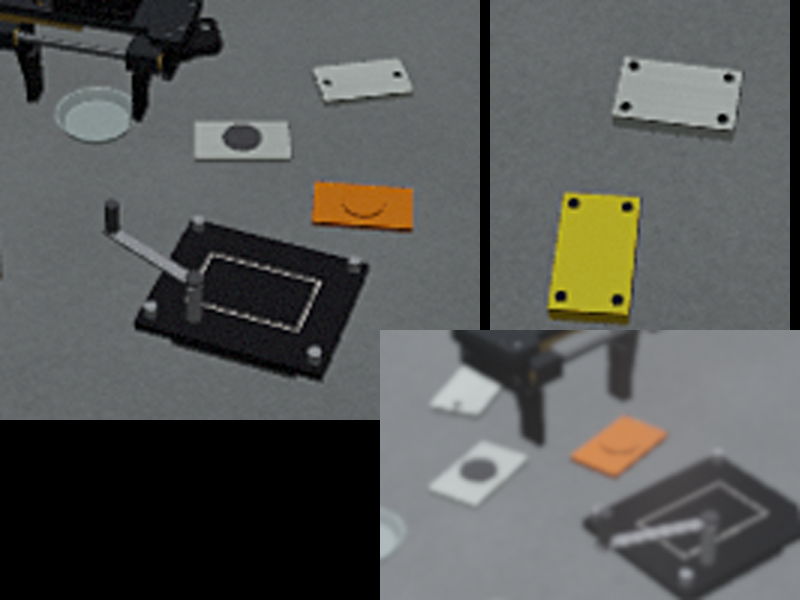

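Crop confirms: bare plate with four bores at side (292,311) is the thick spacer, two-bore plate at (350,167) the thin one, grey plate with dark pad at (311,187) the specimen; yellow and orange ones are decoys. Moving towards the thick one.

Call:
drive_tool([
  {"x": 0.34, "y": -0.083},
  {"x": 0.34, "y": -0.083},
  {"x": 0.34, "y": -0.083},
  {"x": 0.34, "y": -0.083},
  {"x": 0.34, "y": -0.083},
  {"x": 0.34, "y": -0.083},
  {"turn": -0.045},
  {"turn": -0.045},
  {"turn": -0.045},
  {"turn": -0.045},
  {"turn": -0.045},
  {"turn": -0.045},
], claw=0)

```text
invalid input at $.targets[0]: expected keys x, y, z, turn
```

Call:
drive_tool([
  {"turn": -0.045},
  {"turn": -0.045},
  {"turn": -0.045},
  {"turn": -0.045},
  {"turn": -0.045},
  {"turn": -0.045},
  {},
  {},
])

```text
invalid input at $.targets[0]: expected keys x, y, z, turn
```

Run:
```python
from h import *
w=cv2.imread("pics/wrist0.png");T0=np.array([[1,.001,-.002,650.018],[.001,-.96,-.278,77.324],[-.002,.278,-.96,383.979],[0,0,0,1]])
cw=dict(calibration("wrist"),T=T0)
m=bright(w,110,70); m[:,:95]=0;m[:,195:]=0;m[:150]=0;m[228:]=0
for c in blobs(m,500): print('outline',cv2.contourArea(c),rect_world(plane(cw,c[:,0],40,True)))
s=read_state();print(s['ee_pos'],s['tcp_rot'],s['time_s'])
C=calibration("wrist");im=capture("wrist");cv2.imwrite("pics/w1.png",im)
im2=[capture("scene"),capture("side")];cv2.imwrite("pics/s1.png",im2[0]);cv2.imwrite("pics/d1.png",im2[1])
for c in blobs(bright(im,140),800,60000):
    print(c[:,0].mean(0),cv2.contourArea(c),[rect_world(plane(C,c[:,0],z,True)) for z in(18,)])
```

```text
outline 5098.0 (array([497.5,  13.5]), array([117.8,  81.3]), -5.22)
[ 6.49615109e+02 -2.32670076e-02  1.97282343e+02] [ 7.07128284e-01  7.07085013e-01 -4.54884973e-04 -4.07977718e-04] 0.15
[260.6553323  330.48222566] 5252.5 [(array([ 642.8, -201.3]), array([326.7,  68.2]), 0.23)]
```

View pics/w1.png

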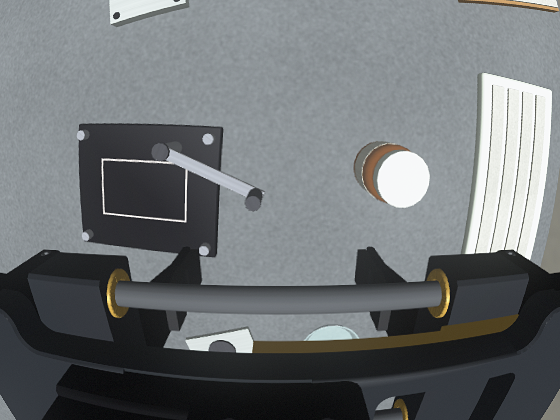

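The move was refused because every row needs all four keys, so this picture is unchanged: outline around (145,190), jar at (400,178). I'll resend with full rows.

Call:
drive_tool([
  {"x": 0.34, "y": -0.083, "z": 0, "turn": 0},
  {"x": 0.34, "y": -0.083, "z": 0, "turn": 0},
  {"x": 0.34, "y": -0.083, "z": 0, "turn": 0},
  {"x": 0.34, "y": -0.083, "z": 0, "turn": 0},
  {"x": 0.34, "y": -0.083, "z": 0, "turn": 0},
  {"x": 0.34, "y": -0.083, "z": 0, "turn": 0},
  {"x": 0, "y": 0, "z": 0, "turn": -0.045},
  {"x": 0, "y": 0, "z": 0, "turn": -0.045},
  {"x": 0, "y": 0, "z": 0, "turn": -0.045},
  {"x": 0, "y": 0, "z": 0, "turn": -0.045},
  {"x": 0, "y": 0, "z": 0, "turn": -0.045},
  {"x": 0, "y": 0, "z": 0, "turn": -0.045},
], claw=0)

```text
time_s: 1.5
ee_pos: [590.2, 244.7, 197.9]
tcp_rot: [0.351, 0.936, -0.0, -0.0]
ft_force: [0.1, -0.8, 0.2]
grip_width: 1.004
grasp_force: 0.0
```

Call:
drive_tool([
  {"x": 0, "y": 0, "z": 0, "turn": -0.045},
  {"x": 0, "y": 0, "z": 0, "turn": -0.045},
  {"x": 0, "y": 0, "z": 0, "turn": -0.045},
  {"x": 0, "y": 0, "z": 0, "turn": -0.045},
  {"x": 0, "y": 0, "z": 0, "turn": -0.045},
  {"x": 0, "y": 0, "z": 0, "turn": -0.045},
  {"x": 0, "y": 0, "z": 0, "turn": 0},
  {"x": 0, "y": 0, "z": 0, "turn": 0},
])

```text
time_s: 2.3
ee_pos: [590.2, 244.7, 197.9]
tcp_rot: [-0.061, 0.998, 0.0, -0.0]
ft_force: [-0.1, 0.5, 0.5]
grip_width: 1.001
grasp_force: 0.0
```

Run:
```python
from h import *
s=read_state();print(s['ee_pos'],s['tcp_rot'],s['time_s'],s['joint_pos'])
C=calibration("wrist");im=capture("wrist");cv2.imwrite("pics/w2.png",im)
for c in blobs(bright(im,140),800,60000):
    print(c[:,0].mean(0),cv2.contourArea(c),[rect_world(plane(C,c[:,0],z,True)) for z in(18,)])
```

```text
[590.24787562 244.69120562 197.91061673] [-6.05855181e-02  9.98163007e-01  4.61347594e-05 -5.92059089e-05] 2.3 [-0.21747189  0.33134673 -0.31433914  1.47884046  0.10318377  1.34777525
  1.15340113]
[273.80122951 329.91393443] 5788.0 [(array([791.6, 263.9]), array([327.1,  67.8]), -82.9)]
```

View pics/w2.png

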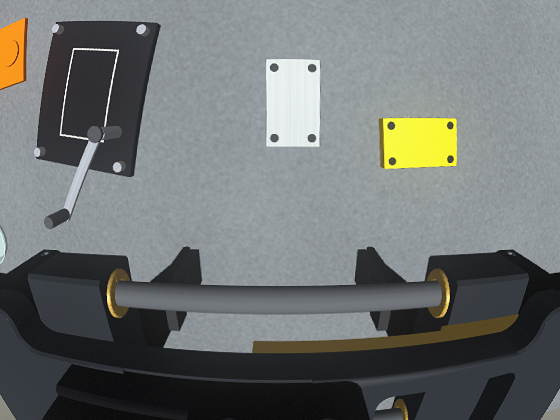

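Wrist view: thick spacer around (293,103), with bores at (275,68), (312,68), (274,138) and (313,138). Yellow decoy at (418,143), outline at (90,95), keeper pin at (55,217).

```bash
cat >> h.py <<'E'
def goto(p,head=None):
    "report shift in tool axes (units) to bring TCP to p (world mm), heading deg wanted (tool x)"
    from scipy.spatial.transform import Rotation as R
    s=read_state();M=R.from_quat(s['tcp_rot']).as_matrix();h=np.degrees(np.arctan2(M[1,0],M[0,0]))
    d=M.T@(np.array(p)-s['ee_pos']); print('tcp',np.round(s['ee_pos'],1),'head',round(h,2),'shift mm',np.round(d,1),'units',np.round(d/120,4),'turn',None if head is None else round(-(((head-h)+180)%360-180)/180,4))
E
python3 - <<'E'
from h import *
C=calibration("wrist");im=cv2.imread("pics/w2.png")
g=im[5:240].copy()
m=bright(g,185,60)
for c in blobs(m,800,60000): 
    p=c[:,0]
    print('plate',p.mean(0),cv2.contourArea(c),rect_world(plane(C,p,18,True)))
# dark bores inside thick
hsv=cv2.cvtColor(im,cv2.COLOR_BGR2HSV)
sub=np.zeros(im.shape[:2],np.uint8);sub[62:145,268:318]=(hsv[62:145,268:318,2]<120)*255
B=[]
for c in blobs(sub,15): 
    q=cv2.moments(c);B.append((q['m10']/q['m00'],q['m01']/q['m00']))
W=plane(C,B,18,True);print(np.round(B,1).tolist(),np.round(W,1).tolist(),W.mean(0))
# other views: bores
for n,box in(("side",(265,295,320,330)),("scene",(340,240,392,278))):
    q=cv2.imread(f"pics/{n}0.png");x0,y0,x1,y1=box
    k=cv2.resize(cv2.cvtColor(q,cv2.COLOR_BGR2GRAY)[y0:y1,x0:x1],None,fx=8,fy=8,interpolation=cv2.INTER_CUBIC)
    cs=[c for c in blobs((k<95).astype(np.uint8)*255,100,2500)]
    L=[]
    for c in cs:
        z=cv2.moments(c);L.append((z['m10']/z['m00']/8+x0-.44,z['m01']/z['m00']/8+y0-.44))
    c2=calibration(n);P=plane(c2,L,18)
    for w,b in zip(W,B):
        i=np.argmin(np.linalg.norm(P-w,axis=1)); o1,d1=ray(C,[b],True);o2,d2=ray(c2,[L[i]])
        print(n,np.round(L[i],1),np.round(P[i]-w,1),tri([(o1,d1[0]),(o2,d2[0])]))
# outline: inner black region contour
m=bright(im,110,70);m[:,:58]=0;m[:,122:]=0;m[:44]=0;m[142:]=0
cs,h=cv2.findContours(m,cv2.RETR_CCOMP,cv2.CHAIN_APPROX_NONE)
for c in cs:
    if cv2.contourArea(c)>1000: print('outl',cv2.contourArea(c),rect_world(plane(C,c[:,0],40,True)),np.intp(cv2.boxPoints(cv2.minAreaRect(c))).tolist())
for nm,p,z in(("post",(95,134),91),("pin",(51,222),120)): print(nm,plane(C,[p],z,True))
E
```

```text
plate [292.54710145  97.52536232] 4575.0 (array([483.2, 249.1]), array([99.8, 59.6]), 7.29)
[[311.4, 137.7], [273.8, 137.5], [311.5, 67.6], [273.6, 67.3]] [[526.1, 275.9, 18.0], [531.4, 234.0, 18.0], [446.8, 265.9, 18.0], [452.1, 224.1, 18.0]] [489.10697242 249.98784202  18.        ]
side [274.7 315. ] [-1.2 -2.1  0. ] (array([525.25104845, 275.46194257,  20.17541462]), np.float64(0.853897300156349))
side [277.5 301.5] [-1.  -1.9  0. ] (array([530.54579511, 233.87028102,  20.15524249]), np.float64(0.7442332327335873))
side [307.1 319.1] [-1.3 -2.1  0. ] (array([446.11156163, 265.36322528,  19.46060892]), np.float64(1.0192736080327176))
side [309.1 305.5] [-1.3 -1.6  0. ] (array([451.45091015, 223.76595457,  18.99184342]), np.float64(0.9119154903716834))Traceback (most recent call last):
  File "<stdin>", line 23, in <module>
  File "h.py", line 10, in plane
    o,d=ray(c,px,fish); return o+d*((z-o[2])/d[:,2])[:,None]
        ~~~^^^^^^^^^^^
  File "h.py", line 4, in ray
    px=np.atleast_2d(np.asarray(px,float)); u=(px[:,0]-c['cx'])/c['fx']; v=(px[:,1]-c['cy'])/c['fy']
                                               ~~^^^^^
IndexError: index 0 is out of bounds for axis 1 with size 0
```

Run:
```python
from h import *
C=calibration("wrist");im=cv2.imread("pics/w2.png")
for t in(80,100,120):
    m=bright(im,t,90);m[:,:56]=0;m[:,124:]=0;m[:42]=0;m[144:]=0
    m[118:,78:]=0 if False else m[118:,78:]
    cs,h=cv2.findContours(m,cv2.RETR_CCOMP,cv2.CHAIN_APPROX_NONE)
    for c in cs:
        if cv2.contourArea(c)>1000: print(t,'outl',cv2.contourArea(c),rect_world(plane(C,c[:,0],40,True)))
cor=[(74,48),(118,50),(105,139),(60,135)]
P=plane(C,cor,40,True);print(np.round(P,1),P.mean(0))
sc=plane(C,[(57,29),(140,29),(40,152),(117,167)],52,True);print('screws',np.round(sc,1),sc.mean(0))
for nm,p,z in(("post",(95,134),91),("pin",(51,222),120)): print(nm,plane(C,[p],z,True))
goto([489,250,60],187.2)
```

```text
80 outl 4282.5 (array([496.5,  18.2]), array([113.8,  91.6]), -5.26)
80 outl 3608.0 (array([493.5,   7.5]), array([106.6,  66.6]), -4.69)
[[436.8 -19.4  40. ]
 [443.1  45.5  40. ]
 [547.5  38.8  40. ]
 [544.9 -30.2  40. ]] [493.08658507   8.67352837  40.        ]
screws [[412.4 -42.8  52. ]
 [422.   75.9  52. ]
 [565.8 -54.8  52. ]
 [577.   62.9  52. ]] [494.31535058  10.29238341  52.        ]
post [[538.07331342  55.64288762  91.        ]]
pin [[626.78786496  15.6984147  120.        ]]
tcp [590.3 244.7 197.9] head -173.04 shift mm [ 99.9  17.5 137.9] units [0.8321 0.146  1.1494] turn -0.0013
```

Call:
drive_tool([
  {"x": 0.208, "y": 0.0365, "z": 0.25, "turn": 0},
  {"x": 0.208, "y": 0.0365, "z": 0.25, "turn": 0},
  {"x": 0.208, "y": 0.0365, "z": 0.25, "turn": 0},
  {"x": 0.208, "y": 0.0365, "z": 0.25, "turn": 0},
  {"x": 0, "y": 0, "z": 0.2, "turn": 0},
  {"x": 0, "y": 0, "z": 0.2, "turn": 0},
  {"x": 0, "y": 0, "z": 0.15, "turn": 0},
  {"x": 0, "y": 0, "z": 0.067, "turn": 0},
  {"x": 0, "y": 0, "z": 0, "turn": 0},
])

```text
time_s: 3.25
ee_pos: [488.3, 249.4, 3.1]
tcp_rot: [-0.062, 0.998, -0.0, -0.001]
ft_force: [-0.2, 0.6, -0.5]
grip_width: 1.0
grasp_force: 0.0
```

Call:
drive_tool([
  {"x": 0, "y": 0, "z": 0, "turn": 0},
  {"x": 0, "y": 0, "z": 0, "turn": 0},
  {"x": 0, "y": 0, "z": 0, "turn": 0},
  {"x": 0, "y": 0, "z": 0, "turn": 0},
  {"x": 0, "y": 0, "z": 0, "turn": 0},
  {"x": 0, "y": 0, "z": 0, "turn": 0},
], claw=1)

```text
time_s: 3.85
ee_pos: [489.0, 249.7, 4.1]
tcp_rot: [-0.063, 0.998, 0.0, 0.0]
ft_force: [-0.1, 0.3, 0.3]
grip_width: 0.541
grasp_force: 0.0
```

Call:
drive_tool([
  {"x": 0, "y": 0, "z": -0.1, "turn": 0},
  {"x": 0, "y": 0, "z": -0.3, "turn": 0},
  {"x": 0, "y": 0, "z": -0.3, "turn": 0},
  {"x": 0, "y": 0, "z": -0.3, "turn": 0},
  {"x": 0, "y": 0, "z": -0.2, "turn": 0},
  {"x": 0, "y": 0, "z": 0, "turn": 0},
])

```text
time_s: 4.45
ee_pos: [490.9, 251.0, 152.8]
tcp_rot: [-0.063, 0.998, 0.001, 0.003]
ft_force: [-0.3, -0.1, -0.7]
grip_width: 0.031
grasp_force: 0.0
```

Run:
```python
from h import *
s=read_state();print(s['time_s'],s['joint_pos'],s['grip_width']*87)
goto([493.5,8.5,148],175.4)
C=calibration("wrist");im=capture("wrist");cv2.imwrite("pics/w3.png",im)
cv2.imwrite("pics/d3.png",capture("side"))
```

```text
4.45 [-0.2331945   0.18060405 -0.35800108  1.75878331  0.06837496  1.20723414
  1.08673239] 2.7000114770433923
tcp [490.9 251.  152.8] head -172.8 shift mm [  27.9 -240.9    4.1] units [ 0.2324 -2.0076  0.0342] turn 0.0656
```

View pics/w3.png

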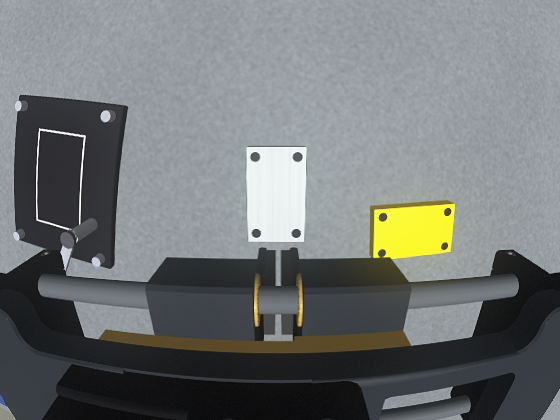

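The fingers closed on nothing. The plate still lies ahead of them, at rows 147–242 and column 276. I'll re-measure.

Run:
```python
from h import *
C=calibration("wrist");print(np.round(C['T'],3).tolist())
im=cv2.imread("pics/w3.png")
P=plane(C,[(255,157),(297,157),(256,233),(298,233)],18,True);print(np.round(P,1),P.mean(0))
q=cv2.imread("pics/d3.png");g=cv2.imread("pics/side0.png")
o=np.hstack([cv2.resize(k[270:340,240:340],(400,280),interpolation=cv2.INTER_CUBIC) for k in(g,q)])
cv2.imwrite("pics/cmp.png",o)
for k in(g,q):
    m=(cv2.cvtColor(k,cv2.COLOR_BGR2GRAY)[290:335,260:330]>150).astype(np.uint8)*255
    for c in blobs(m,60):
        z=cv2.moments(c);print((z['m10']/z['m00']+260,z['m01']/z['m00']+290),cv2.contourArea(c))
```

```text
[[-0.126, 0.953, 0.277, 413.273], [0.992, 0.121, 0.036, 240.967], [0.001, 0.28, -0.96, 335.585], [0.0, 0.0, 0.0, 1.0]]
[[449.6 223.4  18. ]
 [444.4 264.1  18. ]
 [527.6 233.   18. ]
 [522.1 276.2  18. ]] [485.91748256 249.14347785  18.        ]
(292.22007434944237, 311.0874845105328) 672.5
(292.64420549581837, 310.96606929510153) 697.5
```

Call:
drive_tool([
  {"x": 0.02, "y": 0, "z": 0.1, "turn": 0},
  {"x": 0, "y": 0, "z": 0.2, "turn": 0},
  {"x": 0, "y": 0, "z": 0.25, "turn": 0},
  {"x": 0, "y": 0, "z": 0.25, "turn": 0},
  {"x": 0, "y": 0, "z": 0.2, "turn": 0},
  {"x": 0, "y": 0, "z": 0.15, "turn": 0},
  {"x": 0, "y": 0, "z": 0.08, "turn": 0},
  {"x": 0, "y": 0, "z": 0, "turn": 0},
], claw=0)

```text
time_s: 5.35
ee_pos: [484.7, 248.5, -2.0]
tcp_rot: [-0.063, 0.998, -0.001, -0.002]
ft_force: [-0.7, -0.4, 0.8]
grip_width: 0.658
grasp_force: 0.0
```

Run:
```python
from h import *
goto([489,250,4],187.2)
im=capture("wrist");d=capture("side");s=capture("scene")
cv2.imwrite("pics/x_w.png",im)
o=np.zeros((600,800,3),np.uint8)
o[:300,:400]=cv2.resize(im,(400,300));o[:300,400:]=cv2.resize(d[240:360,210:370],(400,300),interpolation=cv2.INTER_CUBIC)
o[300:,:400]=cv2.resize(s[190:310,290:450],(400,300),interpolation=cv2.INTER_CUBIC)
cv2.imwrite("pics/o4.png",o)
```

```text
tcp [484.7 248.5  -2. ] head -172.78 shift mm [-4.4  0.9 -6. ] units [-0.0371  0.0077 -0.0504] turn 0.0001
```

View pics/o4.png

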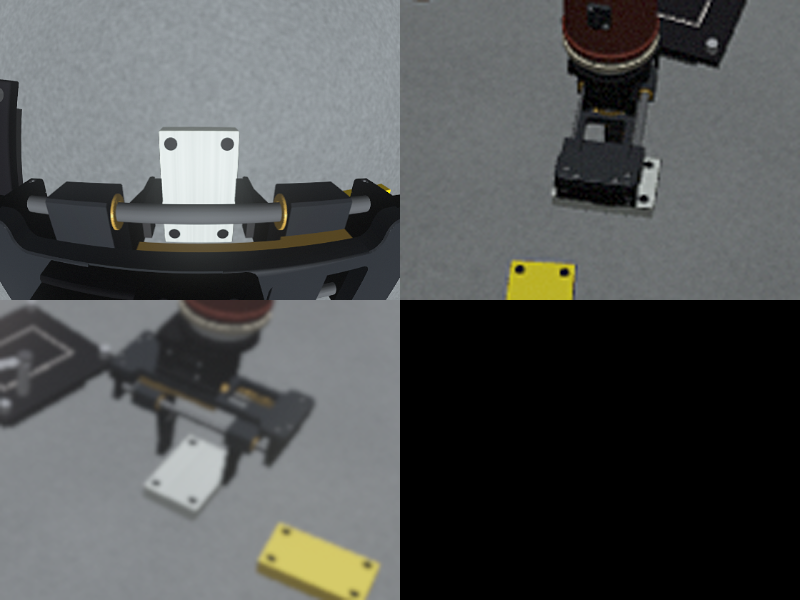

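The wrist crop shows the fingers either side of the plate, at about (155,200) and (245,200) in the composite. The fingers are simply slow and the arm overshoots a little. I'll settle, then close for longer.

Call:
drive_tool([
  {"x": -0.02, "y": 0, "z": -0.03, "turn": 0},
  {"x": 0, "y": 0, "z": 0, "turn": 0},
  {"x": 0, "y": 0, "z": 0, "turn": 0},
  {"x": 0, "y": 0, "z": 0, "turn": 0},
  {"x": 0, "y": 0, "z": 0, "turn": 0},
], claw=0)

```text
time_s: 6.0
ee_pos: [488.9, 249.6, 4.0]
tcp_rot: [-0.063, 0.998, 0.0, 0.0]
ft_force: [0.4, -0.7, -0.4]
grip_width: 1.0
grasp_force: 0.0
```

Call:
drive_tool([
  {"x": 0, "y": 0, "z": 0, "turn": 0},
  {"x": 0, "y": 0, "z": 0, "turn": 0},
  {"x": 0, "y": 0, "z": 0, "turn": 0},
  {"x": 0, "y": 0, "z": 0, "turn": 0},
], claw=1)

```text
time_s: 6.4
ee_pos: [489.0, 249.6, 3.9]
tcp_rot: [-0.063, 0.998, -0.0, -0.0]
ft_force: [-0.4, -0.7, -0.8]
grip_width: 0.724
grasp_force: 0.0
```

Run:
```python
from h import *
goto([489,250,4],187.2); s=read_state(); print(s['grip_width'],s['grasp_force'],s['ft_force'],s['time_s'])
im=capture("wrist");cv2.imwrite("pics/x_w2.png",im)
print(read_state()['grip_width'])
```

```text
tcp [489.  249.6   3.9] head -172.8 shift mm [-0.1  0.4 -0.1] units [-0.0008  0.003  -0.001 ] turn -0.0
0.7241917037678345 0.0 [-0.35636602 -0.66094619 -0.75460643] 6.4
0.6801304151165675
```

Call:
drive_tool([
  {"x": 0, "y": 0, "z": 0, "turn": 0},
  {"x": 0, "y": 0, "z": 0, "turn": 0},
  {"x": 0, "y": 0, "z": 0, "turn": 0},
], claw=1)

```text
time_s: 6.75
ee_pos: [488.9, 249.7, 3.9]
tcp_rot: [-0.063, 0.998, 0.0, -0.0]
ft_force: [0.3, 0.4, -0.6]
grip_width: 0.402
grasp_force: 0.0
```

Run:
```python
from h import *
s=read_state(); print(s['grip_width'],s['grasp_force'],s['ft_force'],s['time_s'])
a=cv2.imread("pics/x_w2.png");b=capture("wrist");cv2.imwrite("pics/x_w3.png",b)
o=np.zeros((600,800,3),np.uint8)
o[:300,:400]=cv2.resize(a[130:],(400,300));o[:300,400:]=cv2.resize(b[130:],(400,300))
d=capture("side");sc=capture("scene")
o[300:,400:]=cv2.resize(d[240:360,210:370],(400,300),interpolation=cv2.INTER_CUBIC)
o[300:,:400]=cv2.resize(sc[190:310,290:450],(400,300),interpolation=cv2.INTER_CUBIC)
cv2.imwrite("pics/o5.png",o)
```

```text
0.40241124397278966 0.0 [ 0.31522629  0.3676443  -0.62478666] 6.75
```

View pics/o5.png

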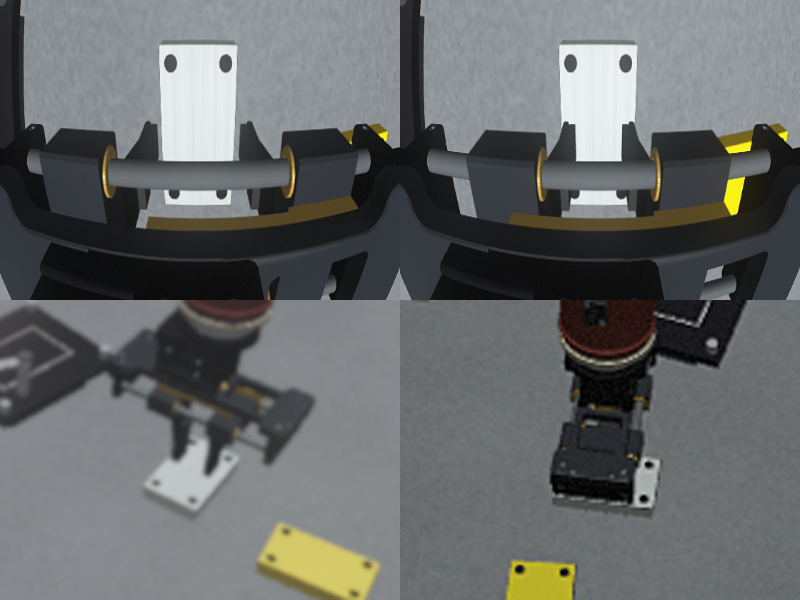

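The lower-left view shows the tips resting above the plate surface at (180,457) and (210,472). So the real fingertips sit some 15–19 mm higher than the reported TCP. I'll open and descend further in small steps, watching the force.

Call:
drive_tool([
  {"x": 0, "y": 0, "z": 0, "turn": 0},
  {"x": 0, "y": 0, "z": 0, "turn": 0},
  {"x": 0, "y": 0, "z": 0, "turn": 0},
  {"x": 0, "y": 0, "z": 0, "turn": 0},
  {"x": 0, "y": 0, "z": 0, "turn": 0},
  {"x": 0, "y": 0, "z": 0, "turn": 0},
  {"x": 0, "y": 0, "z": 0.03, "turn": 0},
  {"x": 0, "y": 0, "z": 0.03, "turn": 0},
  {"x": 0, "y": 0, "z": 0.03, "turn": 0},
  {"x": 0, "y": 0, "z": 0, "turn": 0},
], claw=0)

```text
time_s: 7.9
ee_pos: [488.5, 249.4, -7.6]
tcp_rot: [-0.063, 0.998, -0.0, -0.001]
ft_force: [-0.1, 0.1, -0.7]
grip_width: 0.992
grasp_force: 0.0
```

Call:
drive_tool([
  {"x": 0, "y": 0, "z": 0, "turn": 0},
  {"x": 0, "y": 0, "z": 0, "turn": 0},
  {"x": 0, "y": 0, "z": 0, "turn": 0},
  {"x": 0, "y": 0, "z": 0, "turn": 0},
  {"x": 0, "y": 0, "z": 0, "turn": 0},
  {"x": 0, "y": 0, "z": 0, "turn": 0},
], claw=1)

```text
time_s: 8.5
ee_pos: [489.6, 249.9, -6.1]
tcp_rot: [-0.063, 0.998, 0.0, 0.001]
ft_force: [0.3, -1.3, 5.7]
grip_width: 0.537
grasp_force: 2.6
```

Call:
drive_tool([
  {"x": 0, "y": 0, "z": -0.03, "turn": 0},
  {"x": 0, "y": 0, "z": 0, "turn": 0},
  {"x": 0, "y": 0, "z": 0, "turn": 0},
  {"x": 0, "y": 0, "z": 0, "turn": 0},
  {"x": 0, "y": 0, "z": 0, "turn": 0},
  {"x": 0, "y": 0, "z": 0, "turn": 0},
  {"x": 0, "y": 0, "z": 0.04, "turn": 0},
  {"x": 0, "y": 0, "z": 0.04, "turn": 0},
  {"x": 0, "y": 0, "z": 0.04, "turn": 0},
  {"x": 0, "y": 0, "z": 0, "turn": 0},
  {"x": 0, "y": 0, "z": 0, "turn": 0},
], claw=0)

```text
time_s: 9.6
ee_pos: [488.8, 249.6, -17.9]
tcp_rot: [-0.063, 0.998, -0.0, -0.0]
ft_force: [0.2, -0.2, -0.4]
grip_width: 0.999
grasp_force: 0.0
```

Call:
drive_tool([
  {"x": 0, "y": 0, "z": 0, "turn": 0},
  {"x": 0, "y": 0, "z": 0, "turn": 0},
  {"x": 0, "y": 0, "z": 0, "turn": 0},
  {"x": 0, "y": 0, "z": 0, "turn": 0},
  {"x": 0, "y": 0, "z": 0, "turn": 0},
  {"x": 0, "y": 0, "z": 0, "turn": 0},
  {"x": 0, "y": 0, "z": 0, "turn": 0},
], claw=1)

```text
time_s: 10.3
ee_pos: [489.0, 249.7, -17.6]
tcp_rot: [-0.063, 0.998, 0.0, 0.0]
ft_force: [-0.5, 0.2, 1.7]
grip_width: 0.679
grasp_force: 30.0
```

Run:
```python
from h import *
s=read_state(); print(s['grip_width'],s['grasp_force'],s['ft_force'],s['time_s'])
goto([493.5,8.5,100],175.4)
cv2.imwrite("pics/x_w4.png",capture("wrist"))
```

```text
0.6791335556573485 29.999443888664246 [-0.48886551  0.18538984  1.66033018] 10.3
tcp [489.  249.7 -17.6] head -172.8 shift mm [  25.8 -239.9 -117.6] units [ 0.215  -1.999  -0.9799] turn 0.0656
```

Call:
drive_tool([
  {"x": 0, "y": 0, "z": -0.1, "turn": 0},
  {"x": 0, "y": 0, "z": -0.25, "turn": 0},
  {"x": 0, "y": 0, "z": -0.3, "turn": 0},
  {"x": 0, "y": 0, "z": -0.3, "turn": 0},
  {"x": 0, "y": 0, "z": -0.2, "turn": 0},
  {"x": 0, "y": 0, "z": -0.1, "turn": 0.0328},
  {"x": 0, "y": 0, "z": 0, "turn": 0.0328},
  {"x": 0, "y": -0.25, "z": 0, "turn": 0},
  {"x": 0, "y": -0.35, "z": 0, "turn": 0},
  {"x": 0, "y": -0.3, "z": 0, "turn": 0},
  {"x": 0, "y": -0.1, "z": 0, "turn": 0},
  {"x": 0, "y": 0, "z": 0, "turn": 0},
])

```text
time_s: 11.55
ee_pos: [479.2, 127.9, 132.8]
tcp_rot: [0.042, 0.999, -0.0, 0.0]
ft_force: [-0.4, 0.6, -2.2]
grip_width: 0.685
grasp_force: 30.0
```

Call:
drive_tool([
  {"x": 0, "y": 0, "z": 0, "turn": 0},
  {"x": 0, "y": 0, "z": 0, "turn": 0},
])

```text
time_s: 11.75
ee_pos: [479.2, 131.7, 132.5]
tcp_rot: [0.039, 0.999, 0.0, 0.0]
ft_force: [0.2, 0.4, -2.4]
grip_width: 0.685
grasp_force: 30.0
```

```bash
cat >> h.py <<'E'
def dark(im,box,thr=120,a=12):
    x0,y0,x1,y1=box;g=cv2.cvtColor(im,cv2.COLOR_BGR2GRAY);m=np.zeros(g.shape,np.uint8);m[y0:y1,x0:x1]=(g[y0:y1,x0:x1]<thr)*255
    out=[]
    for c in blobs(m,a):
        q=cv2.moments(c);out.append((round(q['m10']/q['m00'],1),round(q['m01']/q['m00'],1),cv2.contourArea(c)))
    return out
def outline(im,C,z=40,lo=60,hi=130):
    "inner hole of white outline"
    h=cv2.cvtColor(im,cv2.COLOR_BGR2HSV);best=[]
    for t in(80,95,110):
        m=((h[...,2]>t)).astype(np.uint8)*255
        cs,_=cv2.findContours(255-m,cv2.RETR_LIST,cv2.CHAIN_APPROX_NONE)
        for c in cs:
            if 1500<cv2.contourArea(c)<15000:
                r=rect_world(plane(C,c[:,0],z,True))
                if 90<r[1][0]<125 and 55<r[1][1]<80: print('outline',t,c[:,0].mean(0).round(),r)
E
python3 - <<'E'
from h import *
C=calibration("wrist")
goto([493.5,8.5,100],175.4);im=capture("wrist");cv2.imwrite("pics/w5.png",im)
s=read_state();print(s['grip_width'],s['grasp_force'],s['ft_force'],s['time_s'],s['joint_pos'].round(2))
outline(im,C)
b=cv2.imread("pics/x_w4.png")
print(dark(b,(200,140,350,250))); print(dark(im,(200,140,350,250)))
o=np.hstack([cv2.resize(k,(400,300)) for k in(b,im)]);cv2.imwrite("pics/o6.png",o)
E
```

```text
tcp [479.2 131.7 132.5] head 175.51 shift mm [ -23.9 -121.7   32.4] units [-0.1991 -1.014   0.2703] turn 0.0006
0.6826326301206944 29.99884307384491 [-0.2303461  -0.13014773 -2.4680876 ] 11.8 [-0.11  0.09 -0.26  1.9   0.02  1.16  1.11]
[(345.5, 248.1, 13.0), (210.0, 248.1, 13.0), (321.5, 200.1, 276.0), (234.1, 200.1, 272.0), (279.5, 176.6, 353.0)]
[(345.5, 248.1, 13.0), (321.5, 200.3, 277.0), (234.1, 200.1, 269.5), (218.3, 191.2, 2225.0)]
```

View pics/o6.png

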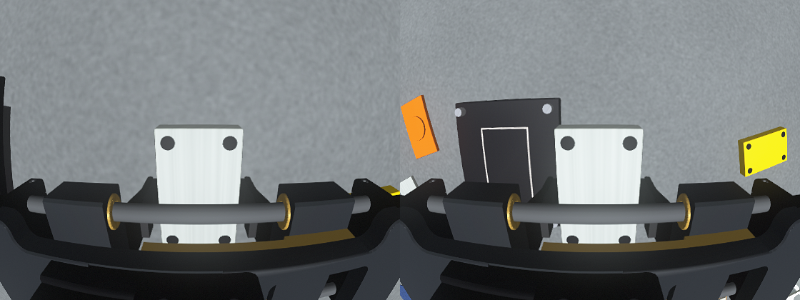

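Left half: the plate in the grip before the lift. Right half: the same after the move, with bores at (234,200) and (321,200) in both full frames, so there was no slip. The outline's far edge shows near (116..179, 178). Now refining the target numerically.

Run:
```python
from h import *
def lines(im,C,box,tag,thr):
    x0,y0,x1,y1=box;g=cv2.cvtColor(im,cv2.COLOR_BGR2GRAY)
    th=cv2.morphologyEx(g,cv2.MORPH_TOPHAT,np.ones((7,7),np.uint8))
    ys,xs=np.where(th[y0:y1,x0:x1]>thr);P=plane(C,np.c_[xs+x0,ys+y0],40,True)[:,:2]
    a=np.radians(-4.7);ex=np.array([np.cos(a),np.sin(a)]);ey=np.array([-ex[1],ex[0]])
    u=P@ex;v=P@ey
    for nm,q,o in(("u",u,v),("v",v,u)):
        hst,e=np.histogram(q,bins=np.arange(q.min()-1,q.max()+2,1.5))
        pk=[i for i in range(len(hst)) if hst[i]>12 and hst[i]==max(hst[max(0,i-4):i+5])]
        for i in pk:
            k=abs(q-(e[i]+.75))<3; sl=np.polyfit(o[k],q[k],1) if k.sum()>5 else None
            print(tag,nm,round(float(q[k].mean()),1),'n',k.sum(),'range',o[k].min().round(),o[k].max().round(),'slope',sl[0].round(3))
    return ex,ey
C5=calibration("wrist")
im=cv2.imread("pics/w5.png")
ex,ey=lines(im,C5,(100,165,195,255),'w5',35)
# w2 pose: rebuild camera pose from fixed TCP->cam offset
from scipy.spatial.transform import Rotation as R
s=read_state();M=np.eye(4);M[:3,:3]=R.from_quat(s['tcp_rot']).as_matrix();M[:3,3]=s['ee_pos']
X=np.linalg.inv(M)@np.array(C5['T'])
M2=np.eye(4);M2[:3,:3]=R.from_quat([-6.05855181e-02,9.98163007e-01,4.6e-05,-5.9e-05]).as_matrix();M2[:3,3]=[590.248,244.691,197.911]
C2=dict(C5,T=M2@X);lines(cv2.imread("pics/w2.png"),C2,(56,42,124,144),'w2',35)
M0=np.eye(4);M0[:3,:3]=R.from_quat([.707095,.707118,-.0006,-.0005]).as_matrix();M0[:3,3]=[649.5,0,197.05]
C0=dict(C5,T=M0@X);lines(cv2.imread("pics/wrist0.png"),C0,(95,150,195,230),'w0',35)
zt=s['ee_pos'][2]+17.6+18
B=plane(C5,[(321.5,200.1),(234.1,200.1)],zt,True);print(B)
h=s['tcp_rot'];hx=M[:3,0];ctr=B.mean(0)-40*hx;print('held centre',ctr,'rel tool',(M[:3,:3].T@(ctr-s['ee_pos'])).round(1), 'bore yaw err',np.degrees(np.arctan2(*(B[0]-B[1])[:2])))
print('u,v of (493.5,8)',np.array([493.5,8])@ex,np.array([493.5,8])@ey)
```

```text
w5 u 437.9 n 218 range 14.0 83.0 slope 0.006
w5 u 450.9 n 38 range 14.0 83.0 slope 0.004
w5 u 468.7 n 40 range 14.0 83.0 slope -0.004
w5 u 506.3 n 38 range 13.0 82.0 slope -0.005
w5 v 15.0 n 208 range 437.0 514.0 slope -0.013
w5 v 81.1 n 263 range 437.0 511.0 slope -0.006
w2 u 437.7 n 116 range 14.0 82.0 slope 0.008
w2 u 544.5 n 98 range 13.0 81.0 slope 0.009
w2 v 14.9 n 188 range 437.0 546.0 slope -0.006
w2 v 80.9 n 204 range 436.0 546.0 slope -0.008
w0 u 438.9 n 145 range 13.0 82.0 slope 0.006
w0 u 545.7 n 131 range 12.0 72.0 slope 0.011
w0 v 14.2 n 226 range 437.0 547.0 slope -0.008
w0 v 80.2 n 199 range 438.0 526.0 slope -0.002
w0 v 80.3 n 198 range 438.0 526.0 slope -0.003
[[441.23699841 156.56429437 167.9987135 ]
 [437.9621886  114.63357796 167.9987135 ]]
held centre [479.47678237 132.4668821  167.99192054] rel tool [ -0.2   1.  -35.6] bore yaw err 4.465763685312249
u,v of (493.5,8) 491.18504232566073 48.40975310346949
```

Outline centre comes out at (493.4, 7.6), yaw about −5°, with three views agreeing within 1.5 mm. The held plate's centre is within 1 mm of the tool axis.

Call:
drive_tool([
  {"x": -0.05, "y": -0.25, "z": 0, "turn": 0.003},
  {"x": -0.05, "y": -0.35, "z": 0, "turn": 0},
  {"x": -0.05, "y": -0.3, "z": 0, "turn": 0},
  {"x": -0.048, "y": -0.13, "z": 0, "turn": 0},
  {"x": 0, "y": 0, "z": 0.2, "turn": 0},
  {"x": 0, "y": 0, "z": 0.2, "turn": 0},
  {"x": 0, "y": 0, "z": 0.15, "turn": 0},
  {"x": 0, "y": 0, "z": 0.05, "turn": 0},
  {"x": 0, "y": 0, "z": 0, "turn": 0},
  {"x": 0, "y": 0, "z": 0, "turn": 0},
  {"x": 0, "y": 0, "z": 0, "turn": 0},
])

```text
time_s: 12.9
ee_pos: [493.0, 5.1, 61.4]
tcp_rot: [0.045, 0.999, 0.0, 0.001]
ft_force: [-0.3, 0.5, -2.0]
grip_width: 0.686
grasp_force: 30.0
```

```bash
python3 -c "
from h import *
goto([493.2,6.6,25],175.0)"
```

```text
tcp [493.    5.1  61.4] head 174.87 shift mm [ 0.   1.5 36.4] units [2.000e-04 1.210e-02 3.031e-01] turn -0.0007
```

Call:
drive_tool([
  {"x": 0, "y": 0.011, "z": 0.1, "turn": 0},
  {"x": 0, "y": 0, "z": 0.1, "turn": 0},
  {"x": 0, "y": 0, "z": 0.07, "turn": 0},
  {"x": 0, "y": 0, "z": 0.03, "turn": 0},
  {"x": 0, "y": 0, "z": 0, "turn": 0},
  {"x": 0, "y": 0, "z": 0, "turn": 0},
  {"x": 0, "y": 0, "z": 0, "turn": 0},
])

```text
time_s: 13.6
ee_pos: [492.7, 6.2, 24.7]
tcp_rot: [0.045, 0.999, 0.0, 0.0]
ft_force: [0.1, -0.3, -3.0]
grip_width: 0.683
grasp_force: 30.0
```

Call:
drive_tool([
  {"x": 0, "y": 0, "z": 0.01, "turn": 0},
  {"x": 0, "y": 0, "z": 0.006, "turn": 0},
  {"x": 0, "y": 0, "z": 0, "turn": 0},
])

```text
time_s: 13.9
ee_pos: [492.3, 6.2, 22.4]
tcp_rot: [0.045, 0.999, 0.0, 0.0]
ft_force: [-0.2, 0.2, -3.2]
grip_width: 0.687
grasp_force: 30.0
```

Call:
drive_tool([
  {"x": -0.007, "y": 0.003, "z": 0.004, "turn": 0},
  {"x": 0, "y": 0, "z": 0.004, "turn": 0},
  {"x": 0, "y": 0, "z": 0, "turn": 0},
])

```text
time_s: 14.2
ee_pos: [492.4, 6.2, 22.3]
tcp_rot: [0.045, 0.999, -0.0, -0.001]
ft_force: [-9.5, -0.8, 13.9]
grip_width: 0.687
grasp_force: 30.0
```

Call:
drive_tool([
  {"x": 0.003, "y": 0, "z": -0.006, "turn": 0},
  {"x": 0, "y": 0, "z": 0, "turn": 0},
])

```text
time_s: 14.4
ee_pos: [493.0, 6.5, 22.4]
tcp_rot: [0.045, 0.999, 0.0, 0.0]
ft_force: [-2.0, -1.2, 3.7]
grip_width: 0.688
grasp_force: 30.0
```

Call:
drive_tool([
  {"x": 0, "y": 0, "z": 0, "turn": 0},
  {"x": 0, "y": 0, "z": 0, "turn": 0},
  {"x": 0, "y": 0, "z": 0, "turn": 0},
  {"x": 0, "y": 0, "z": 0, "turn": 0},
  {"x": 0, "y": 0, "z": -0.1, "turn": 0},
  {"x": 0, "y": 0, "z": -0.3, "turn": 0},
  {"x": 0, "y": 0, "z": -0.3, "turn": 0},
  {"x": 0, "y": 0, "z": -0.3, "turn": 0},
  {"x": 0, "y": 0, "z": -0.2, "turn": 0},
  {"x": 0, "y": 0, "z": -0.1, "turn": 0},
  {"x": 0, "y": 0, "z": 0, "turn": 0},
], claw=0)

```text
time_s: 15.5
ee_pos: [493.7, 6.5, 179.9]
tcp_rot: [0.045, 0.999, 0.0, 0.002]
ft_force: [0.0, 0.5, -0.1]
grip_width: 1.0
grasp_force: 0.0
```

Run:
```python
from h import *
s=read_state();print(s['time_s'],s['joint_pos'].round(2))
C=calibration("wrist");im=capture("wrist");cv2.imwrite("pics/w6.png",im)
for c in blobs(bright(im,185,60),800,60000):
    p=c[:,0];print('plate',p.mean(0).round(),cv2.contourArea(c),rect_world(plane(C,p,58,True)))
for b in dark(im,(190,120,370,300)): print(b,plane(C,[b[:2]],58,True).round(1))
goto([600,-110,200],175)
```

```text
15.5 [ 0.04  0.03 -0.15  1.86  0.01  1.25  1.37]
plate [ 16. 198.] 1517.0 (array([ 457. , -322.4]), array([86.5, 52.3]), 25.9)
plate [278. 194.] 6665.5 (array([489.8,   7.9]), array([104.5,  64.5]), -5.42)
(282.4, 285.2, 3035.0) [[586.4   4.3  58. ]]
(277.4, 194.5, 20991.0) [[486.9   7.8  58. ]]
tcp [492.9   6.5 178.3] head 174.85 shift mm [-117.1 -106.4  -21.7] units [-0.9761 -0.8866 -0.1806] turn -0.0008
```

Call:
drive_tool([
  {"x": 0.074, "y": -0.364, "z": 0, "turn": 0},
  {"x": 0.074, "y": -0.364, "z": 0, "turn": 0},
  {"x": 0.074, "y": -0.364, "z": 0, "turn": 0},
  {"x": 0.074, "y": -0.364, "z": 0, "turn": 0},
  {"x": 0.074, "y": -0.364, "z": 0, "turn": 0},
  {"x": 0.074, "y": -0.364, "z": 0, "turn": 0},
  {"x": 0.074, "y": -0.364, "z": 0, "turn": 0},
  {"x": 0.074, "y": -0.364, "z": 0, "turn": 0},
  {"x": 0.074, "y": -0.364, "z": 0, "turn": 0},
  {"x": 0.074, "y": -0.364, "z": 0, "turn": 0},
  {"x": 0, "y": 0, "z": 0, "turn": 0.046},
  {"x": 0, "y": 0, "z": 0, "turn": 0.046},
])

```text
time_s: 16.75
ee_pos: [363.2, -421.4, 175.8]
tcp_rot: [0.193, 0.981, 0.001, -0.002]
ft_force: [0.6, 1.4, 1.0]
grip_width: 1.003
grasp_force: 0.0
```

Call:
drive_tool([
  {"x": 0, "y": 0, "z": 0, "turn": 0.046},
  {"x": 0, "y": 0, "z": 0, "turn": 0.046},
  {"x": 0, "y": 0, "z": 0, "turn": 0.046},
  {"x": 0, "y": 0, "z": 0, "turn": 0.046},
  {"x": 0, "y": 0, "z": 0, "turn": 0.046},
  {"x": 0, "y": 0, "z": 0, "turn": 0.046},
  {"x": 0, "y": 0, "z": 0, "turn": 0.046},
  {"x": 0, "y": 0, "z": 0, "turn": 0.046},
  {"x": 0, "y": 0, "z": 0, "turn": 0.046},
  {"x": 0, "y": 0, "z": 0, "turn": 0.046},
  {"x": 0, "y": 0, "z": 0, "turn": 0.046},
  {"x": 0, "y": 0, "z": 0, "turn": 0.046},
])

```text
time_s: 17.95
ee_pos: [364.4, -419.9, 176.1]
tcp_rot: [0.872, 0.489, -0.001, -0.001]
ft_force: [-0.5, -0.2, -0.2]
grip_width: 0.999
grasp_force: 0.0
```

Call:
drive_tool([
  {"x": 0, "y": 0, "z": 0, "turn": 0.046},
  {"x": 0, "y": 0, "z": 0, "turn": 0.046},
  {"x": 0, "y": 0, "z": 0, "turn": 0.046},
  {"x": 0, "y": 0, "z": 0, "turn": 0.046},
  {"x": 0, "y": 0, "z": 0, "turn": 0},
  {"x": 0, "y": 0, "z": 0, "turn": 0},
])

```text
time_s: 18.55
ee_pos: [364.7, -420.1, 176.9]
tcp_rot: [0.974, 0.226, -0.001, -0.001]
ft_force: [-0.9, -0.1, 0.1]
grip_width: 0.997
grasp_force: 0.0
```

```bash
cat >> h.py <<'E'
def holes(im,C,z,thr=175,A=(800,60000)):
    "bright plates with their dark holes, world"
    m=bright(im,thr,60);cs,hi=cv2.findContours(m,cv2.RETR_CCOMP,cv2.CHAIN_APPROX_NONE)
    for i,c in enumerate(cs):
        if hi[0][i][3]<0 and A[0]<cv2.contourArea(c)<A[1]:
            print('plate px',c[:,0].mean(0).round(),cv2.contourArea(c),rect_world(plane(C,c[:,0],z,True)))
            j=hi[0][i][2]
            while j>=0:
                if cv2.contourArea(cs[j])>20:
                    q=cv2.moments(cs[j]);p=(q['m10']/q['m00'],q['m01']/q['m00']);print('  hole',np.round(p,1),cv2.contourArea(cs[j]),plane(C,[p],z,True)[0].round(1))
                j=hi[0][j][0]
E
python3 - <<'E'
from h import *
C=calibration("wrist");goto([461,-375,60],26);print(read_state()['joint_pos'].round(2))
im=capture("wrist");cv2.imwrite("pics/w7.png",im);holes(im,C,10)
E
```

```text
tcp [ 364.7 -420.1  176.9] head 26.07 shift mm [106.5   2.  116.8] units [0.8872 0.0168 0.973 ] turn 0.0004
[ 0.31  0.16  0.52  1.75 -0.08  1.26 -0.26]
plate px [282.  95.] 4882.0 (array([ 462.8, -375.7]), array([99.6, 60.1]), 26.28)
  hole [281.9 130.6] 79.0 [ 427.2 -393.    10. ]
  hole [282.1  57.8] 78.0 [ 499.2 -357.9   10. ]
```

Call:
drive_tool([
  {"x": 0.225, "y": 0.007, "z": 0.25, "turn": 0},
  {"x": 0.225, "y": 0.007, "z": 0.25, "turn": 0},
  {"x": 0.225, "y": 0.007, "z": 0.25, "turn": 0},
  {"x": 0.225, "y": 0.006, "z": 0.25, "turn": 0},
  {"x": 0, "y": 0, "z": 0.25, "turn": 0},
  {"x": 0, "y": 0, "z": 0.15, "turn": 0},
  {"x": 0, "y": 0, "z": 0.1, "turn": 0},
  {"x": 0, "y": 0, "z": 0.05, "turn": 0},
  {"x": 0, "y": 0, "z": 0, "turn": 0},
  {"x": 0, "y": 0, "z": 0, "turn": 0},
], claw=0)

```text
time_s: 19.6
ee_pos: [464.2, -377.0, -6.9]
tcp_rot: [0.975, 0.223, 0.0, 0.0]
ft_force: [-0.3, 0.7, 0.0]
grip_width: 1.004
grasp_force: 0.0
```

```bash
python3 -c "
from h import *
goto([463,-375.6,-21.6],26.1)"
```

```text
tcp [ 464.2 -377.    -6.9] head 25.82 shift mm [-0.5 -1.8 14.7] units [-0.0039 -0.0154  0.1223] turn -0.0016
```

Call:
drive_tool([
  {"x": 0, "y": -0.015, "z": 0.04, "turn": -0.001},
  {"x": 0, "y": 0, "z": 0.035, "turn": 0},
  {"x": 0, "y": 0, "z": 0.025, "turn": 0},
  {"x": 0, "y": 0, "z": 0, "turn": 0},
  {"x": 0, "y": 0, "z": 0, "turn": 0},
])

```text
time_s: 20.1
ee_pos: [463.0, -374.9, -19.9]
tcp_rot: [0.974, 0.225, -0.0, -0.0]
ft_force: [-0.7, -0.7, 0.3]
grip_width: 0.997
grasp_force: 0.0
```

Call:
drive_tool([
  {"x": 0, "y": 0, "z": 0.013, "turn": 0},
  {"x": 0, "y": 0, "z": 0, "turn": 0},
  {"x": 0, "y": 0, "z": 0, "turn": 0},
  {"x": 0, "y": 0, "z": 0, "turn": 0},
  {"x": 0, "y": 0, "z": 0, "turn": 0},
  {"x": 0, "y": 0, "z": 0, "turn": 0},
  {"x": 0, "y": 0, "z": 0, "turn": 0},
  {"x": 0, "y": 0, "z": 0, "turn": 0},
], claw=1)

```text
time_s: 20.9
ee_pos: [463.1, -375.0, -21.3]
tcp_rot: [0.974, 0.225, 0.0, 0.0]
ft_force: [0.5, 0.1, 0.3]
grip_width: 0.686
grasp_force: 30.0
```

Run:
```python
from h import *
s=read_state();print(s['ee_pos'],s['joint_pos'].round(2));C=calibration("wrist")
im=capture("wrist");cv2.imwrite("pics/w8.png",im);goto([463,-375.6,-21.6],26.1)
print(dark(im,(200,120,360,250)),dark(im,(230,100,330,215),100))
holes(im,C,10,165)
```

```text
[ 463.10019164 -374.95719023  -21.33964883] [ 0.27  0.46  0.41  1.83 -0.23  0.9  -0.33]
tcp [ 463.1 -375.   -21.3] head 25.99 shift mm [-0.3  0.5  0.3] units [-0.0029  0.0043  0.0022] turn -0.0006
[(345.6, 248.1, 13.5), (210.0, 248.1, 13.0), (277.6, 198.8, 267.0), (277.0, 177.3, 148.0)] [(277.6, 198.8, 254.0)]
plate px [278. 327.] 2608.5 (array([ 429.8, -390.3]), array([59.9, 19.6]), -63.94)
  hole [277.8 332.7] 204.0 [ 426.6 -391.9   10. ]
plate px [278. 230.] 12150.5 (array([ 481.5, -365.1]), array([59.6, 58.1]), -63.95)
  hole [277.5 198.8] 344.5 [ 498.5 -356.7   10. ]
plate px [130.  43.] 6469.0 (array([ 540.8, -250. ]), array([58.9, 46.1]), -74.47)
```

Thin spacer gripped squarely. Lifting it and going beside the stage to re-measure the thick spacer.

Call:
drive_tool([
  {"x": 0, "y": 0, "z": -0.1, "turn": 0},
  {"x": 0, "y": 0, "z": -0.25, "turn": 0},
  {"x": 0, "y": 0, "z": -0.35, "turn": 0.043},
  {"x": 0, "y": 0, "z": -0.35, "turn": 0.043},
  {"x": 0, "y": 0, "z": -0.3, "turn": 0.043},
  {"x": 0, "y": 0, "z": -0.15, "turn": 0.043},
  {"x": -0.063, "y": -0.357, "z": 0, "turn": 0},
  {"x": -0.063, "y": -0.357, "z": 0, "turn": 0},
  {"x": -0.063, "y": -0.357, "z": 0, "turn": 0},
  {"x": -0.063, "y": -0.357, "z": 0, "turn": 0},
  {"x": -0.063, "y": -0.357, "z": 0, "turn": 0},
  {"x": -0.063, "y": -0.357, "z": 0, "turn": 0},
])

```text
time_s: 22.15
ee_pos: [439.4, -113.3, 159.4]
tcp_rot: [0.999, -0.043, 0.0, -0.0]
ft_force: [1.5, -0.3, -1.8]
grip_width: 0.685
grasp_force: 30.0
```

Call:
drive_tool([
  {"x": 0, "y": 0, "z": 0, "turn": 0},
  {"x": 0, "y": 0, "z": 0, "turn": 0},
  {"x": 0, "y": 0, "z": 0, "turn": 0},
])

```text
time_s: 22.45
ee_pos: [440.0, -115.8, 159.0]
tcp_rot: [0.999, -0.044, 0.0, 0.0]
ft_force: [-0.0, 0.1, -0.7]
grip_width: 0.686
grasp_force: 30.0
```

Run:
```python
from h import *
s=read_state();print(s['time_s'],s['grip_width'],s['joint_pos'].round(2));C=calibration("wrist");goto([493.3,7.5,100],-5.1)
im=capture("wrist");cv2.imwrite("pics/w9.png",im)
holes(im,C,58,165)
```

```text
22.45 0.6855858713115414 [-0.21 -0.06  0.36  1.99  0.02  1.21 -1.52]
tcp [ 440.  -115.8  159. ] head -5.04 shift mm [  42.2 -127.5   59. ] units [ 0.3517 -1.0627  0.4919] turn 0.0003
plate px [278. 327.] 2623.5 (array([ 306.9, -103.3]), array([111.1,  36.7]), 85.02)
  hole [277.9 332.8] 201.0 [ 299.9 -102.8   58. ]
plate px [278. 231.] 12148.5 (array([ 412.8, -112.6]), array([110.3, 107.6]), 84.99)
  hole [277.8 198.8] 340.5 [ 447.9 -115.6   58. ]
plate px [151. 161.] 6861.0 (array([494.8,   2.4]), array([103.5,  68.8]), -5.22)
  hole [166.8 205.4] 89.0 [451.2  -9.8  58. ]
  hole [128.  205.4] 84.0 [455.2  31.9  58. ]
  hole [121.7 123.9] 91.5 [534.7  24.8  58. ]
  hole [161.9 120.4] 97.5 [531. -17.  58.]
  hole [171.6 151.6] 1013.5 [501.2 -22.8  58. ]
plate px [97. 72.] 919.5 (array([592.1,  48.6]), array([98.8, 14.7]), -25.55)
plate px [385.  71.] 4581.5 (array([ 558.9, -223.5]), array([85.6, 51.4]), 15.62)
  hole [386.8  70.4] 1155.5 [ 559.1 -223.9   58. ]
```

Call:
drive_tool([
  {"x": 0.09, "y": -0.25, "z": 0, "turn": 0},
  {"x": 0.09, "y": -0.3, "z": 0, "turn": 0},
  {"x": 0.09, "y": -0.3, "z": 0, "turn": 0},
  {"x": 0.081, "y": -0.206, "z": 0, "turn": 0},
  {"x": 0, "y": 0, "z": 0.25, "turn": 0},
  {"x": 0, "y": 0, "z": 0.25, "turn": 0},
  {"x": 0, "y": 0, "z": 0.2, "turn": 0},
  {"x": 0, "y": 0, "z": 0.15, "turn": 0},
  {"x": 0, "y": 0, "z": 0.08, "turn": 0},
  {"x": 0, "y": 0, "z": 0, "turn": 0},
  {"x": 0, "y": 0, "z": 0, "turn": 0},
  {"x": 0, "y": 0, "z": 0, "turn": 0},
])

```text
time_s: 23.7
ee_pos: [493.9, 7.6, 48.1]
tcp_rot: [0.999, -0.044, 0.001, -0.0]
ft_force: [0.0, 0.8, -1.1]
grip_width: 0.682
grasp_force: 30.0
```

```bash
python3 -c "
from h import *
goto([493.1,6.7,38.5],-5.1)"
```

```text
tcp [493.9   7.6  48.1] head -5.0 shift mm [-0.7  1.   9.6] units [-0.0062  0.008   0.0796] turn 0.0006
```

Call:
drive_tool([
  {"x": -0.006, "y": 0.007, "z": 0.03, "turn": 0.0005},
  {"x": 0, "y": 0, "z": 0.03, "turn": 0},
  {"x": 0, "y": 0, "z": 0.015, "turn": 0},
  {"x": 0, "y": 0, "z": 0, "turn": 0},
  {"x": 0, "y": 0, "z": 0, "turn": 0},
  {"x": 0, "y": 0, "z": 0, "turn": 0},
])

```text
time_s: 24.3
ee_pos: [492.3, 7.0, 38.0]
tcp_rot: [0.999, -0.044, 0.0, -0.0]
ft_force: [0.7, 0.7, -1.6]
grip_width: 0.683
grasp_force: 30.0
```

Call:
drive_tool([
  {"x": 0, "y": 0, "z": 0.008, "turn": 0},
  {"x": 0, "y": 0, "z": 0, "turn": 0},
  {"x": 0, "y": 0, "z": 0, "turn": 0},
])

```text
time_s: 24.6
ee_pos: [492.2, 7.0, 37.0]
tcp_rot: [0.999, -0.044, -0.0, -0.0]
ft_force: [-0.6, 0.5, -1.0]
grip_width: 0.681
grasp_force: 30.0
```

Call:
drive_tool([
  {"x": 0.007, "y": 0.002, "z": 0.003, "turn": 0},
  {"x": 0, "y": 0, "z": 0.003, "turn": 0},
  {"x": 0, "y": 0, "z": 0, "turn": 0},
])

```text
time_s: 24.9
ee_pos: [493.3, 6.6, 36.6]
tcp_rot: [0.999, -0.044, 0.0, -0.0]
ft_force: [-0.5, -0.6, 3.9]
grip_width: 0.689
grasp_force: 30.0
```

Call:
drive_tool([
  {"x": 0, "y": 0, "z": 0, "turn": 0},
  {"x": 0, "y": 0, "z": 0, "turn": 0},
  {"x": 0, "y": 0, "z": 0, "turn": 0},
  {"x": 0, "y": 0, "z": 0, "turn": 0},
  {"x": 0, "y": 0, "z": -0.1, "turn": 0},
  {"x": 0, "y": 0, "z": -0.25, "turn": 0},
  {"x": 0, "y": 0, "z": -0.3, "turn": 0},
  {"x": 0, "y": 0, "z": -0.3, "turn": 0},
  {"x": 0, "y": 0, "z": -0.1, "turn": 0},
  {"x": 0, "y": 0, "z": 0, "turn": 0},
], claw=0)

```text
time_s: 25.9
ee_pos: [494.4, 6.8, 164.8]
tcp_rot: [0.999, -0.044, 0.002, -0.001]
ft_force: [-0.7, 0.2, -0.7]
grip_width: 1.001
grasp_force: 0.0
```

Run:
```python
from h import *
s=read_state();C=calibration("wrist");goto([460,-270,160],15.5)
im=capture("wrist");cv2.imwrite("pics/w10.png",im);holes(im,C,68,165)
```

```text
tcp [494.4   6.8 164.8] head -5.06 shift mm [ -9.9 278.8   4.4] units [-0.0825  2.3229  0.0369] turn -0.1142
plate px [278. 202.] 7559.0 (array([496.6,   7.4]), array([105.8,  62.4]), -5.21)
  hole [278.3 251.7] 91.5 [452.6  11.   68. ]
  hole [278.2 166.9] 108.5 [532.3   4.1  68. ]
  hole [278.4 152. ] 401.5 [545.4   2.9  68. ]
```

Call:
drive_tool([
  {"x": -0.012, "y": 0.332, "z": 0, "turn": 0},
  {"x": -0.012, "y": 0.332, "z": 0, "turn": 0},
  {"x": -0.012, "y": 0.332, "z": 0, "turn": 0},
  {"x": -0.012, "y": 0.332, "z": 0, "turn": 0},
  {"x": -0.012, "y": 0.332, "z": 0, "turn": 0},
  {"x": -0.012, "y": 0.332, "z": 0, "turn": 0},
  {"x": -0.012, "y": 0.332, "z": 0, "turn": 0},
  {"x": 0, "y": 0, "z": 0, "turn": -0.038},
  {"x": 0, "y": 0, "z": 0, "turn": -0.038},
  {"x": 0, "y": 0, "z": 0, "turn": -0.038},
  {"x": 0, "y": 0, "z": 0, "turn": 0},
  {"x": 0, "y": 0, "z": 0, "turn": 0},
])

```text
time_s: 27.15
ee_pos: [457.8, -270.0, 161.2]
tcp_rot: [0.991, 0.133, -0.001, -0.0]
ft_force: [0.4, 0.0, -0.0]
grip_width: 1.002
grasp_force: 0.0
```

Run:
```python
from h import *
s=read_state();C=calibration("wrist")
im=capture("wrist");cv2.imwrite("pics/w11.png",im);holes(im,C,8,165)
p=[c for c in blobs(bright(im,165,60),800,60000)]
c=min(p,key=lambda c:np.linalg.norm(c[:,0].mean(0)-[280,100]));r=rect_world(plane(C,c[:,0],8,True));goto([r[0][0],r[0][1],-10],r[2])
# height check by triangulating pad centre with side view
```

```text
plate px [ 35. 111.] 3427.5 (array([484.5,  62. ]), array([122. ,  72.6]), -4.97)
  hole [ 25.3 148.6] 53.0 [435.4  67.    8. ]
  hole [40.3 75.2] 60.5 [532.5  58.7   8. ]
plate px [280.  89.] 5327.5 (array([ 566.3, -241.6]), array([99.3, 60. ]), 15.37)
  hole [279.9  88.4] 1315.5 [ 566.5 -241.3    8. ]
tcp [ 457.9 -270.   161.4] head 15.28 shift mm [112.3   1.2 171.3] units [0.9356 0.0104 1.4273] turn -0.0005
```

Call:
drive_tool([
  {"x": 0.234, "y": 0.003, "z": 0.28, "turn": 0},
  {"x": 0.234, "y": 0.003, "z": 0.28, "turn": 0},
  {"x": 0.234, "y": 0.003, "z": 0.28, "turn": 0},
  {"x": 0.234, "y": 0.001, "z": 0.28, "turn": 0},
  {"x": 0, "y": 0, "z": 0.15, "turn": 0},
  {"x": 0, "y": 0, "z": 0.1, "turn": 0},
  {"x": 0, "y": 0, "z": 0.05, "turn": 0},
  {"x": 0, "y": 0, "z": 0, "turn": 0},
  {"x": 0, "y": 0, "z": 0, "turn": 0},
  {"x": 0, "y": 0, "z": 0, "turn": 0},
], claw=0)

```text
time_s: 28.2
ee_pos: [567.6, -242.0, -6.7]
tcp_rot: [0.991, 0.134, 0.001, 0.0]
ft_force: [-0.3, -0.0, 0.3]
grip_width: 0.995
grasp_force: 0.0
```

```bash
python3 -c "
from h import *
goto([566.4,-241.5,-22],15.4)"
```

```text
tcp [ 567.6 -242.    -6.7] head 15.42 shift mm [-1.1 -0.8 15.3] units [-0.0088 -0.0064  0.1273] turn 0.0001
```

Call:
drive_tool([
  {"x": -0.005, "y": -0.003, "z": 0.045, "turn": 0},
  {"x": 0, "y": 0, "z": 0.04, "turn": 0},
  {"x": 0, "y": 0, "z": 0.025, "turn": 0},
  {"x": 0, "y": 0, "z": 0, "turn": 0},
  {"x": 0, "y": 0, "z": 0, "turn": 0},
  {"x": 0, "y": 0, "z": 0, "turn": 0},
])

```text
time_s: 28.8
ee_pos: [566.4, -241.3, -21.2]
tcp_rot: [0.991, 0.135, 0.0, 0.0]
ft_force: [0.1, 0.4, 0.5]
grip_width: 1.0
grasp_force: 0.0
```

Call:
drive_tool([
  {"x": 0, "y": 0, "z": 0.006, "turn": 0},
  {"x": 0, "y": 0, "z": 0, "turn": 0},
  {"x": 0, "y": 0, "z": 0, "turn": 0},
  {"x": 0, "y": 0, "z": 0, "turn": 0},
  {"x": 0, "y": 0, "z": 0, "turn": 0},
  {"x": 0, "y": 0, "z": 0, "turn": 0},
  {"x": 0, "y": 0, "z": 0, "turn": 0},
  {"x": 0, "y": 0, "z": 0, "turn": 0},
], claw=1)

```text
time_s: 29.6
ee_pos: [566.4, -241.3, -22.0]
tcp_rot: [0.991, 0.134, 0.0, 0.0]
ft_force: [-0.4, -0.6, 0.7]
grip_width: 0.682
grasp_force: 30.0
```

Run:
```python
from h import *
C=calibration("wrist");goto([566.4,-241.5,-22],15.4)
im=capture("wrist");cv2.imwrite("pics/w12.png",im);holes(im,C,8,165)
```

```text
tcp [ 566.4 -241.3  -22. ] head 15.46 shift mm [0.  0.2 0. ] units [0.0001 0.0014 0.0002] turn 0.0003
plate px [278. 327.] 2584.0 (array([ 529.7, -250.5]), array([59.7, 19.8]), -74.49)
plate px [278. 228.] 8786.0 (array([ 585.9, -235. ]), array([59.7, 59.1]), -74.53)
plate px [353.  19.] 6338.5 (array([ 700.8, -245.4]), array([87.2, 30.5]), -68.31)
```

Call:
drive_tool([
  {"x": 0, "y": 0, "z": -0.1, "turn": 0},
  {"x": 0, "y": 0, "z": -0.25, "turn": 0},
  {"x": 0, "y": 0, "z": -0.35, "turn": 0.038},
  {"x": 0, "y": 0, "z": -0.35, "turn": 0.038},
  {"x": 0, "y": 0, "z": -0.3, "turn": 0.038},
  {"x": 0, "y": 0, "z": -0.15, "turn": 0},
  {"x": -0.132, "y": -0.334, "z": 0, "turn": 0},
  {"x": -0.132, "y": -0.334, "z": 0, "turn": 0},
  {"x": -0.132, "y": -0.334, "z": 0, "turn": 0},
  {"x": -0.132, "y": -0.334, "z": 0, "turn": 0},
  {"x": -0.132, "y": -0.334, "z": 0, "turn": 0},
  {"x": -0.132, "y": -0.334, "z": 0, "turn": 0},
])

```text
time_s: 30.85
ee_pos: [492.0, 8.0, 158.9]
tcp_rot: [0.999, -0.044, 0.0, -0.0]
ft_force: [0.6, 0.6, -1.8]
grip_width: 0.685
grasp_force: 30.0
```

Call:
drive_tool([
  {"x": 0, "y": 0, "z": 0, "turn": 0},
  {"x": 0, "y": 0, "z": 0.25, "turn": 0},
  {"x": 0, "y": 0, "z": 0.25, "turn": 0},
  {"x": 0, "y": 0, "z": 0.2, "turn": 0},
  {"x": 0, "y": 0, "z": 0.1, "turn": 0},
  {"x": 0, "y": 0, "z": 0.03, "turn": 0},
  {"x": 0, "y": 0, "z": 0, "turn": 0},
  {"x": 0, "y": 0, "z": 0, "turn": 0},
  {"x": 0, "y": 0, "z": 0, "turn": 0},
])

```text
time_s: 31.75
ee_pos: [493.7, 6.7, 59.5]
tcp_rot: [0.999, -0.044, 0.001, -0.0]
ft_force: [-0.8, -0.8, -0.6]
grip_width: 0.681
grasp_force: 30.0
```

```bash
python3 -c "
from h import *
goto([492.9,6.7,47.5],-5.1)
s=read_state();print(s['grip_width'],s['grasp_force'])
im=capture('wrist');cv2.imwrite('pics/w13.png',im);b=cv2.imread('pics/w12.png')
for k in (b,im):
  print([(c[:,0].min(0),c[:,0].max(0)) for c in blobs(bright(k,165,60),800) if abs(c[:,0,0].mean()-278)<10])
"
```

```text
tcp [493.7   6.7  59.5] head -5.06 shift mm [-0.8  0.1 12. ] units [-0.0066  0.0006  0.0998] turn 0.0002
0.6813110925605603 29.999663829803467
[(array([226, 314], dtype=int32), array([329, 340], dtype=int32)), (array([218, 178], dtype=int32), array([338, 285], dtype=int32))]
[(array([227, 313], dtype=int32), array([329, 340], dtype=int32)), (array([218, 178], dtype=int32), array([338, 285], dtype=int32)), (array([225, 158], dtype=int32), array([331, 175], dtype=int32))]
```

No slip. Lowering.

Call:
drive_tool([
  {"x": 0, "y": 0, "z": 0.04, "turn": 0},
  {"x": 0, "y": 0, "z": 0.03, "turn": 0},
  {"x": 0, "y": 0, "z": 0.015, "turn": 0},
  {"x": 0, "y": 0, "z": 0, "turn": 0},
  {"x": 0, "y": 0, "z": 0, "turn": 0},
  {"x": 0, "y": 0, "z": 0, "turn": 0},
  {"x": 0, "y": 0, "z": 0, "turn": 0},
])

```text
time_s: 32.5
ee_pos: [493.0, 6.7, 48.3]
tcp_rot: [0.999, -0.044, 0.0, -0.0]
ft_force: [-0.8, 1.0, -1.6]
grip_width: 0.683
grasp_force: 30.0
```

Call:
drive_tool([
  {"x": 0, "y": 0, "z": 0.008, "turn": 0},
  {"x": 0, "y": 0, "z": 0.006, "turn": 0},
  {"x": 0, "y": 0, "z": 0, "turn": 0},
  {"x": 0, "y": 0, "z": 0, "turn": 0},
])

```text
time_s: 32.9
ee_pos: [492.8, 6.6, 46.5]
tcp_rot: [0.999, -0.044, -0.0, 0.0]
ft_force: [0.7, 0.5, -1.9]
grip_width: 0.68
grasp_force: 30.0
```

Call:
drive_tool([
  {"x": 0, "y": 0, "z": 0.003, "turn": 0},
  {"x": 0, "y": 0, "z": 0.002, "turn": 0},
  {"x": 0, "y": 0, "z": 0, "turn": 0},
])

```text
time_s: 33.2
ee_pos: [492.9, 6.7, 46.0]
tcp_rot: [0.999, -0.044, 0.0, -0.0]
ft_force: [-0.5, -0.2, -1.6]
grip_width: 0.681
grasp_force: 30.0
```

Call:
drive_tool([
  {"x": 0, "y": 0, "z": 0.004, "turn": 0},
  {"x": 0, "y": 0, "z": 0, "turn": 0},
])

```text
time_s: 33.4
ee_pos: [492.9, 6.7, 45.9]
tcp_rot: [0.999, -0.044, 0.0, -0.0]
ft_force: [-2.9, -0.3, 5.2]
grip_width: 0.688
grasp_force: 30.0
```

Call:
drive_tool([
  {"x": 0, "y": 0, "z": 0, "turn": 0},
  {"x": 0, "y": 0, "z": 0, "turn": 0},
  {"x": 0, "y": 0, "z": 0, "turn": 0},
  {"x": 0, "y": 0, "z": 0, "turn": 0},
  {"x": 0, "y": 0, "z": -0.1, "turn": 0},
  {"x": 0, "y": 0, "z": -0.25, "turn": 0},
  {"x": 0, "y": 0, "z": -0.35, "turn": 0},
  {"x": 0, "y": 0, "z": -0.35, "turn": 0},
  {"x": 0, "y": 0, "z": -0.25, "turn": 0},
  {"x": 0, "y": 0, "z": -0.1, "turn": 0},
  {"x": 0, "y": 0, "z": 0, "turn": 0},
  {"x": 0, "y": 0, "z": 0, "turn": 0},
], claw=0)

```text
time_s: 34.6
ee_pos: [492.3, 6.6, 212.4]
tcp_rot: [0.999, -0.044, -0.001, 0.0]
ft_force: [-0.6, 1.7, -1.0]
grip_width: 0.999
grasp_force: 0.0
```

Run:
```python
from h import *
s=read_state();C=calibration("wrist");goto([627,14,200],-5.1);print(s['joint_pos'].round(2))
im=capture("wrist");cv2.imwrite("pics/w14.png",im);holes(im,C,76,165)
# dark pin near expected pixel
T=np.linalg.inv(np.array(C['T']))
def proj(p):
    q=T[:3]@np.r_[p,1];r=np.hypot(q[0],q[1]);th=np.arctan2(r,q[2]);return C['cx']+C['fx']*th*q[0]/r,C['cy']+C['fy']*th*q[1]/r
for p in([628,14,120],[628,14,86],[538,55.6,91]): print(p,np.round(proj(np.array(p)),1))
u,v=map(int,proj(np.array([628,14,120])))
print(dark(im,(u-30,max(0,v-30),u+30,v+30),95,40))
```

```text
tcp [492.3   6.6 212.4] head -5.06 shift mm [133.6 -19.2  12.3] units [ 1.1129 -0.1604  0.1023] turn 0.0002
[-0.46 -0.01  0.36  1.83  0.    1.32 -1.76]
plate px [272. 330.] 1947.5 (array([323. ,  29.2]), array([137.9,  59.3]), 84.42)
  hole [243.3 336.3] 26.5 [322.6  65.2  76. ]
  hole [305.4 332.9] 63.0 [321.5 -11.3  76. ]
  hole [277.3 332.6] 99.5 [325.5  22.8  76. ]
  hole [263.3 329.4] 67.0 [331.8  39.3  76. ]
  hole [265.5 322.1] 41.0 [342.5  35.4  76. ]
  hole [301.9 319.7] 26.5 [342.1  -8.1  76. ]
  hole [252.1 319.6] 21.5 [347.4  51.   76. ]
  hole [234.9 319.5] 34.5 [348.8  71.8  76. ]
plate px [278. 191.] 5886.5 (array([496.9,   7.5]), array([105.5,  61.6]), -5.11)
  hole [277.6 197.7] 1323.0 [492.6   7.7  76. ]
  hole [277.5 146. ] 352.0 [545.2   3.2  76. ]
[628, 14, 120] [256.1  56. ]
[628, 14, 86] [258.4  63. ]
[538, 55.6, 91] [223.6 159.9]
[(262.6, 64.5, 66.5)]
```

Pad centre is at (492.6, 7.7) against the thick spacer's centre of (493.0, 7.5), so the pile is square. Now locating the pin.

Run:
```python
from h import *
im=cv2.imread("pics/w14.png");g=cv2.cvtColor(im,cv2.COLOR_BGR2GRAY)
print(g[40:84:3,236:284:3])
print(g[148:184:3,205:247:3])
```

```text
[[160 164 164 167 164 165 164 162 162 162 162 160 162 166 163 164]
 [165 161 167 166 168 164 168 162 162 168 164 162 166 160 164 163]
 [163 164 162 155 163 161 160 165 167 165 166 161 158 165 162 163]
 [167 168 168 155 161 163 166 132 108 115 165 156 162 167 162 159]
 [165 162 165 160 160 160 109 115 113 116 110 164 169 166 160 160]
 [165 169 163 164 163 158 113 114 112 113 112 170 165 165 162 165]
 [168 162 158 166 167 168 114 113 112 114 118 162 168 168 167 164]
 [164 166 164 171 167 163  81 113 115 119  72  85 158 163 162 164]
 [163 164 161 167 162 165 168  65  67  68  66 112 160 161 165 152]
 [166 162 161 169 167 162 210 108  67  66  59 164 154 162 164 169]
 [163 160 163 166 164 160 216 211 224 219 138 166 168 166 169 168]
 [167 165 173 161 165 165 215 216 214 216 167 169 166 167 159 167]
 [164 167 162 170 162 208 206 218 210 175 167 169 164 168 169 173]
 [172 162 163 166 161 214 212 218 214 149 163 163 169 169 174 165]
 [163 169 165 166 195 211 218 214 213 173 170 167 165 164 178 169]]
[[172 163  97  80  78  79  73 218 216 219 218  77  81  82]
 [168 173 101  78  79  78 108 113 140 221 221  90  81  83]
 [162 164 110  78  79 113 110 108 109 100  97  98  82  81]
 [161 165 112  78  93 111 112 113 112 112  77  99  82  81]
 [159 166 129  78  92 108 111 113 113 114  77  82  81  82]
 [161 163 160  78  85 112 112 110 111 114  75  81  81  83]
 [163 164 164  77  77 107 112 113 113  99  80  80  81  83]
 [163 165 150  75  76  78  70  81  79  80  80  80  81  83]
 [164 167 155  77  77  78  78  79  79  79  79  81  81  81]
 [165 163 145  76  77  77  76  79  78  81  79  80  79  82]
 [161 162 156  74  75  77  78  78  77  78  79  80  82  81]
 [159 163 170  76  76  77  77  76  78  78  79  80  81  80]]
```

Call:
drive_tool([
  {"x": 0.283, "y": -0.04, "z": 0, "turn": 0},
  {"x": 0.283, "y": -0.04, "z": 0, "turn": 0},
  {"x": 0.283, "y": -0.04, "z": 0, "turn": 0},
  {"x": 0.283, "y": -0.04, "z": 0, "turn": 0},
  {"x": 0, "y": 0, "z": 0, "turn": -0.0445},
  {"x": 0, "y": 0, "z": 0, "turn": -0.0445},
  {"x": 0, "y": 0, "z": 0, "turn": -0.0445},
  {"x": 0, "y": 0, "z": 0, "turn": -0.0445},
  {"x": 0, "y": 0, "z": 0, "turn": -0.0445},
  {"x": 0, "y": 0, "z": 0, "turn": -0.0445},
  {"x": 0, "y": 0, "z": 0, "turn": -0.0445},
  {"x": 0, "y": 0, "z": 0, "turn": -0.0445},
])

```text
time_s: 35.85
ee_pos: [628.9, 13.7, 211.1]
tcp_rot: [0.869, 0.495, -0.002, -0.001]
ft_force: [-0.5, -0.2, -1.3]
grip_width: 1.001
grasp_force: 0.0
```

Call:
drive_tool([
  {"x": 0, "y": 0, "z": 0, "turn": -0.0445},
  {"x": 0, "y": 0, "z": 0, "turn": -0.0445},
  {"x": 0, "y": 0, "z": 0, "turn": -0.0445},
  {"x": 0, "y": 0, "z": 0, "turn": -0.0445},
  {"x": 0, "y": 0, "z": 0, "turn": -0.0445},
  {"x": 0, "y": 0, "z": 0, "turn": -0.0445},
  {"x": 0, "y": 0, "z": 0, "turn": -0.0445},
  {"x": 0, "y": 0, "z": 0, "turn": -0.0445},
  {"x": 0, "y": 0, "z": 0, "turn": -0.0445},
  {"x": 0, "y": 0, "z": 0, "turn": -0.0445},
  {"x": 0, "y": 0, "z": 0, "turn": -0.0445},
  {"x": 0, "y": 0, "z": 0, "turn": -0.0445},
])

```text
time_s: 37.05
ee_pos: [628.9, 13.6, 211.1]
tcp_rot: [0.212, 0.977, -0.001, -0.002]
ft_force: [-0.5, -0.4, 0.3]
grip_width: 1.001
grasp_force: 0.0
```

```bash
python3 -c "
from h import *
goto([628.3,10,71],153.9);print(read_state()['joint_pos'].round(2))"
```

```text
tcp [628.9  13.6 211.1] head 155.47 shift mm [ -1.4  -3.3 140.1] units [-0.0113 -0.0277  1.1676] turn 0.0087
[-0.12  0.29  0.03  1.5  -0.01  1.36  1.06]
```

Call:
drive_tool([
  {"x": -0.011, "y": -0.028, "z": 0.2, "turn": 0.009},
  {"x": 0, "y": 0, "z": 0.28, "turn": 0},
  {"x": 0, "y": 0, "z": 0.28, "turn": 0},
  {"x": 0, "y": 0, "z": 0.2, "turn": 0},
  {"x": 0, "y": 0, "z": 0.12, "turn": 0},
  {"x": 0, "y": 0, "z": 0.06, "turn": 0},
  {"x": 0, "y": 0, "z": 0, "turn": 0},
  {"x": 0, "y": 0, "z": 0, "turn": 0},
])

```text
time_s: 37.85
ee_pos: [630.3, 10.2, 77.5]
tcp_rot: [0.229, 0.973, 0.0, 0.001]
ft_force: [0.7, -0.9, -0.4]
grip_width: 1.003
grasp_force: 0.0
```

Call:
drive_tool([
  {"x": 0, "y": 0, "z": 0, "turn": 0},
  {"x": 0, "y": 0, "z": 0, "turn": 0},
  {"x": 0, "y": 0, "z": 0, "turn": 0},
  {"x": 0, "y": 0, "z": 0, "turn": 0},
  {"x": 0, "y": 0, "z": 0, "turn": 0},
  {"x": 0, "y": 0, "z": 0, "turn": 0},
  {"x": 0, "y": 0, "z": 0, "turn": 0},
  {"x": 0, "y": 0, "z": 0, "turn": 0},
  {"x": 0, "y": 0, "z": 0, "turn": 0},
  {"x": 0, "y": 0, "z": 0, "turn": 0},
], claw=0.77)

```text
time_s: 38.85
ee_pos: [629.6, 10.2, 76.6]
tcp_rot: [0.229, 0.973, 0.0, -0.0]
ft_force: [0.2, 0.3, -0.8]
grip_width: 0.251
grasp_force: 0.0
```

Run:
```python
from h import *
goto([628.3,10,71],153.9)
C=calibration("wrist");im=capture("wrist");cv2.imwrite("pics/w15.png",im)
T=np.linalg.inv(np.array(C['T']));q=T[:3]@np.array([628.3,10,120,1]);r=np.hypot(q[0],q[1]);th=np.arctan2(r,q[2]);u,v=int(C['cx']+C['fx']*th*q[0]/r),int(C['cy']+C['fy']*th*q[1]/r);print(u,v)
g=cv2.cvtColor(im,cv2.COLOR_BGR2GRAY);print(g[v-50:v+30:5,u-60:u+62:5])
```

```text
tcp [629.6  10.2  76.6] head 153.52 shift mm [ 1.1 -0.8  5.6] units [ 0.0093 -0.0065  0.0468] turn -0.0021
274 280
[[162 163 158 159 159 155 165 160 157 167 156 205 212 203 204 159 162 157
  162 159 158 160 161 160 156]
 [157 161 160 158 161 157 155 156 159 153 154 205 213 203 205 157 158 161
  153 151 154 159 162 162 159]
 [160 163 159 162 159 160 160 163 154 154 159 206 211 202 206 160 157 160
  151 157 153 152 161 159 158]
 [161 155 155 161 165 160 162 157 157 162 155 162  57  53 208 159 156 161
  159 157 159 160 161 157 154]
 [159 157 152 155 158 169  45  58  60 163 160  62  62  61  61 160 160  65
   61  45  42 161 157 158 157]
 [147 159 154 158 159 112  44  48  47 163  92  60  60  59  59 158 155  43
   48  44  45 162 160 159 151]
 [ 44  44  43 157 157  39  41  45  45 158  62  59  60  58  58 149 156  43
   46  43  45 163 161 151  47]
 [ 45  43  43 154 163  39  38  42  43 166  53  59  58  57  59 153 158  41
   44  44  42  53 155 131  47]
 [ 40  42  40 156  35  38  41  42  42 143  53 105 106 106  64 151 157  42
   44  44  39  41 129 114  44]
 [ 43  40  73  37  37  37  41  40  41 143 102 107 103 106 105  90 158  37
   43  43  40  40  38 106  83]
 [ 39  67  72  36  34  37  40  38  40 122 105 103 104 106 105 122 155  39
   42  42  39  39  37  77 109]
 [ 39 144  81  49  43  41  42  41  42 161 110 103 107 105 104 156 150  40
   44  44  45  45  49  70 125]
 [ 49 158  75  75  74  74  74  74  73  74  74  73  73  73  74  74  74  75
   75  76  76  77  75  77 108]
 [ 61 177 101  98  97  97  97  97  96  96  97  97  97  96  97  97  97  98
   98  98  97  98 100 100  85]
 [ 65 194 116 116 115 115 114 115 114 115 115 115 115 115 114 115 115 115
  115 115 115 115 115 117  91]
 [ 70 230 125 122 123 123 123 124 123 123 124 123 124 123 124 124 125 124
  125 124 123 124 123 124  88]]
```

The patch shows the pin caged between the fingers, with about 4 mm of gap on each side. Swinging along the arc.

Call:
drive_tool([
  {"x": 0.0046, "y": -0.0871, "z": 0, "turn": 0.0333},
  {"x": 0.0046, "y": -0.0871, "z": 0, "turn": 0.0333},
  {"x": 0.0046, "y": -0.0871, "z": 0, "turn": 0.0333},
  {"x": 0.0046, "y": -0.0871, "z": 0, "turn": 0.0333},
  {"x": 0.0046, "y": -0.0871, "z": 0, "turn": 0.0333},
  {"x": 0.0046, "y": -0.0871, "z": 0, "turn": 0.0333},
  {"x": 0.0046, "y": -0.0871, "z": 0, "turn": 0.0333},
  {"x": 0.0046, "y": -0.0871, "z": 0, "turn": 0.0333},
  {"x": 0.0046, "y": -0.0871, "z": 0, "turn": 0.0333},
  {"x": 0.0023, "y": -0.0436, "z": 0, "turn": 0.0167},
  {"x": 0.0023, "y": -0.0436, "z": 0, "turn": 0.0167},
  {"x": 0, "y": 0, "z": 0, "turn": 0},
])

```text
time_s: 40.1
ee_pos: [545.9, -44.9, 76.8]
tcp_rot: [0.685, 0.728, 0.0, -0.0]
ft_force: [0.3, -0.1, -0.5]
grip_width: 0.23
grasp_force: 0.0
```

Run:
```python
from h import *
a=np.radians(-97.5);goto([538.2+100*np.cos(a),54.2+100*np.sin(a),76.6],84.9-2.4);s=read_state();print(s['ft_force'],s['joint_pos'].round(2))
```

```text
tcp [545.9 -44.9  76.8] head 93.51 shift mm [  1.2 -20.7   0.2] units [ 0.01   -0.1726  0.0018] turn 0.0611
[ 0.2999845  -0.1029334  -0.47701486] [-0.19  0.23  0.21  1.87 -0.05  1.05  0.11]
```

Call:
drive_tool([
  {"x": 0.003, "y": -0.04, "z": 0, "turn": 0.014},
  {"x": 0.003, "y": -0.04, "z": 0, "turn": 0.014},
  {"x": 0.003, "y": -0.035, "z": 0, "turn": 0.012},
  {"x": 0, "y": -0.025, "z": 0, "turn": 0.009},
  {"x": 0, "y": 0, "z": 0, "turn": 0},
  {"x": 0, "y": 0, "z": 0, "turn": 0},
])

```text
time_s: 40.7
ee_pos: [529.6, -43.7, 76.7]
tcp_rot: [0.738, 0.674, 0.0, -0.0]
ft_force: [-1.1, -0.2, -0.3]
grip_width: 0.234
grasp_force: 0.0
```

Run:
```python
from h import *
a=np.radians(-97.5);goto([538.2+100*np.cos(a),54.2+100*np.sin(a),76.6],84.9-2.4);s=read_state();print(s['ft_force'],s['grasp_force'],s['grip_width'])
```

```text
tcp [529.6 -43.7  76.7] head 84.83 shift mm [-1.6 -4.3  0.1] units [-0.0137 -0.0359  0.0004] turn 0.0129
[-1.06124487 -0.24988236 -0.26959785] 0.0 0.23358772914722606
```

Call:
drive_tool([
  {"x": 0, "y": -0.018, "z": 0, "turn": 0},
  {"x": 0, "y": -0.012, "z": 0, "turn": 0},
  {"x": 0, "y": 0, "z": 0, "turn": 0},
])

```text
time_s: 41.0
ee_pos: [526.0, -43.5, 76.7]
tcp_rot: [0.739, 0.674, 0.0, 0.0]
ft_force: [1.9, -0.4, -0.7]
grip_width: 0.233
grasp_force: 0.7
```

Call:
drive_tool([
  {"x": 0, "y": -0.01, "z": 0, "turn": 0},
  {"x": 0, "y": 0, "z": 0, "turn": 0},
])

```text
time_s: 41.2
ee_pos: [525.9, -43.5, 76.9]
tcp_rot: [0.739, 0.674, 0.001, 0.001]
ft_force: [6.4, -0.4, -4.8]
grip_width: 0.234
grasp_force: 3.3
```

At the stop (6.4 N). Backing off to centre, then lifting clear.

Call:
drive_tool([
  {"x": 0, "y": 0.03, "z": 0, "turn": 0},
  {"x": 0, "y": 0, "z": 0, "turn": 0},
  {"x": 0, "y": 0, "z": 0, "turn": 0},
  {"x": 0, "y": 0, "z": -0.1, "turn": 0},
  {"x": 0, "y": 0, "z": -0.25, "turn": 0},
  {"x": 0, "y": 0, "z": -0.3, "turn": 0},
  {"x": 0, "y": 0, "z": -0.3, "turn": 0},
  {"x": -0.3, "y": 0, "z": -0.1, "turn": 0},
  {"x": -0.3, "y": 0, "z": 0, "turn": 0},
  {"x": 0, "y": 0, "z": 0, "turn": 0},
  {"x": 0, "y": 0, "z": 0, "turn": 0},
])

```text
time_s: 42.3
ee_pos: [521.4, -116.1, 203.4]
tcp_rot: [0.739, 0.673, 0.0, 0.0]
ft_force: [0.3, 0.6, 0.1]
grip_width: 0.231
grasp_force: 0.0
```

Run:
```python
from h import *
s=read_state();C=calibration("wrist");print(s['ee_pos'],s['time_s'],s['ft_force'])
im=capture("wrist");cv2.imwrite("pics/w16.png",im);holes(im,C,76,165)
m=bright(im,165,60)
g=cv2.cvtColor(im,cv2.COLOR_BGR2GRAY)
T=np.linalg.inv(np.array(C['T']))
def proj(p):
    q=T[:3]@np.r_[p,1];r=np.hypot(q[0],q[1]);th=np.arctan2(r,q[2]);return C['cx']+C['fx']*th*q[0]/r,C['cy']+C['fy']*th*q[1]/r
u,v=map(int,proj(np.array([529.3,-45.4,120.])));print(u,v);print(g[v-24:v+25:4,u-28:u+30:4])
```

```text
[ 521.40627371 -116.07938413  203.40335078] 42.3 [0.30999422 0.63515431 0.13474117]
plate px [ 89. 237.] 1927.0 (array([ 296.4, -130. ]), array([110.3,  82.4]), 50.31)
  hole [ 95.5 260.8] 82.0 [ 298.5 -166.6   76. ]
  hole [ 75.  254.5] 205.0 [ 269.3 -157.2   76. ]
  hole [ 78.6 239.8] 40.0 [ 281.5 -138.8   76. ]
  hole [ 73.  235.4] 28.0 [ 274.6 -132.8   76. ]
  hole [103.  230.2] 71.5 [ 321.  -129.7   76. ]
  hole [ 80.2 226.3] 64.0 [ 289.2 -122.5   76. ]
  hole [ 74.6 218.3] 21.0 [ 283.8 -112.3   76. ]
  hole [ 91.9 216.9] 33.0 [ 309.7 -112.9   76. ]
  hole [ 84.1 217.9] 50.5 [ 298.1 -113.1   76. ]
plate px [186. 186.] 3293.0 (array([432.4, -99.9]), array([113.7,  83.9]), -9.0)
  hole [180.2 213.7] 54.5 [ 419.5 -119.4   76. ]
  hole [183.2 206.4] 32.5 [ 424. -112.   76.]
  hole [154.1 208.2] 28.0 [ 391.2 -110.7   76. ]
  hole [186.5 201.8] 35.0 [ 428.5 -107.5   76. ]
  hole [161.3 204.5] 72.5 [ 400.2 -107.6   76. ]
  hole [189.6 195.7] 25.5 [ 432.8 -101.5   76. ]
  hole [198. 199.] 139.0 [ 441.1 -105.9   76. ]
  hole [170.1 185.7] 129.0 [413.6 -89.   76. ]
  hole [166.3 177.6] 38
[... 5498 characters left out ...]
7  77]
 [231 222 211 205 199 193 204 209 206 188 189  77  78  77  76]
 [ 77  77  76  77  77  69 203 209 207  77  77  78  77  77  77]
 [ 75  76  76  77  77  69 205 183 211  75  77  76  76  77  76]
 [ 75  76  76  76  75  74 109 106 108  76  77  76  77  76  77]
 [ 75  76  74  76  76  95 106 108 108  70  76  77  76  77  76]
 [ 75  75  75  74  77  79 108 108 108  76  75  78  77  77  78]
 [ 75  75  74  76  77  76  82  99  72  76  76  77  77  76  77]
 [ 74  75  74  75  75  76  76  76  75  75  77  77  77  79  78]
 [ 72  73  75  75  74  75  77  77  75  77  76  78  76  78  78]
 [ 76  76  75  75  75  75  75  75  77  77  77  79  80  79  79]
 [159 155 160 157 162 159 160 157 161 160 158 162 158 159 166]]
```

The pin cap sits exactly at its predicted stop position, (279,130). The pad is still at (492.5, 8.0) and the gripper is clear.

```bash
python3 -c "
from cell import *
print(job_done())"
```

```text
the job is handed in; nothing more can be done
None
```

The pile is built on the stage mark, pad up and square to within about 1 mm by the wrist camera. The keeper arm is swung to its stop, the gripper is clear, and the job is handed in; the hand-in gave no pass/fail result.

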